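# Turn the rinsed cup over on the dryer and start it

## Task

Turn the eight-sided steel cup over: take it from the draining mat and stand it mouth-down on the slotted deck of the drying unit, all of its rim on the slotted metal plate, beside the white dish drying there, without letting it drop. Once it stands there by itself, start the unit: press the blue key all the way down and let it come up, then press the green key all the way down and let it come up. Never press the red key, press no key before the cup is in place, and leave the dish, the orange bowl and the screwdriver where they are.

Things in the scene. Friction and masses are not known exactly. Their poses are not given: they have to be found in the camera images.
- cup: eight-sided straight-walled steel cup, open at one end, 70 mm tall, 56 mm between facing flats (each flat 23 mm wide: it can lie on its side without rolling; 61 mm across corners), walls 3 mm, about 150 g. Starts mouth-up on the mat. Origin: centre of its closed bottom, outside; z runs from bottom to mouth. Flats face its x and y axes and every 45 degrees between
- cup_mid (a point): the centre of the cup, on its axis 35 mm from the bottom; axes as the cup's
- cup_rim (a point): the centre of the cup's mouth, in the plane of the rim, 70 mm from the bottom
- mat: dark ribbed draining mat, fixed, 260 x 260 mm, 6 mm thick, which the cup starts on. Origin: centre of its underside (on the table). Steel cases, 140 mm high, stand along the left edge of the table (y beyond 0.5 m) and a red steel test block, 250 mm high, along the right edge (y below -0.48 m)
- dryer: the drying unit, fixed: a white box 260 mm wide (its y) with the slotted deck on top, 50 mm above the table (its x from -60 to +140 mm), and at the front, towards the robot, a grey key strip 35 mm high (its x from -141 to -60 mm). Origin: on the table under the unit; x points away from the robot
- deck (a point): centre of the slotted metal plate, on its top face 50 mm above the table; the plate measures 184 mm (x) by 244 mm (y); axes as the dryer's. The slots are only shallow markings: the deck is flat
- key_blue (a joint): travel of the blue programme key, a spring button: 0 up, 0.006 m fully down, about 5 N
- key_blue_top (a point): centre of the blue key's top face, 28 mm across, in a black collar 44 mm across; the top stands 57 mm above the table and 10 mm above the collar. The three keys stand 65 mm apart in a row on the key strip, in any order
- key_green (a joint): travel of the green start key, as the blue one
- key_green_top (a point): centre of the green key's top face
- key_red (a joint): travel of the red stop key, as the blue one; not to be pressed
- key_red_top (a point): centre of the red key's top face
- dish: small round white plastic dish lying mouth-down on the deck, 56 mm across the rim, 22 mm tall; origin: centre of its bottom, which faces up
- bowl: small orange bowl on the mat, mouth-up, 64 mm across, 28 mm tall; origin: centre of its underside
- driver: red-handled screwdriver lying on the table between the mat and the dryer, about 200 mm long, 30 mm thick
Things that resemble listed ones, but are neither listed nor needed, are in the scene too. Leave any pink look-alike of the cup alone.

How it is judged:
By the outcome, as a careful person would: the job done as asked, in the order asked, and still so for the second after the job is handed in, with the robot touching nothing.
It also fails if it takes over 70 s, if anything falls off the work surface, if the arm or the gripper's body presses on something with over 40 N, if the wrist force passes 120 N, or if a joint passes its speed limit or range.

## Robot

A 6-joint arm with a two-finger parallel gripper is mounted at the origin on the work surface. World frame = base frame: x ahead of the robot, y to its left, z up, the work surface at z = 0. Lengths are in m, angles in rad, forces in N, time in s.
With the tool pointing down it reaches from about 0.25 to 0.775 m from the base axis. Payload 4 kg.
Tool frame: the origin (TCP) lies midway between the tips of the shut fingers; the grasp point (between the pads) lies 19 mm behind it; z points along the fingers, y is the direction in which the jaws open and shut (so a half turn about z gives the same grasp; the last joint's range is limited). The gripper opens to 94 mm and grips with 3 to 60 N. Pads are 16 mm wide; open, the fingers measure 119 mm over their backs; the gripper's body (75 mm by 177 mm) begins 78 mm behind the grasp point.
Start: joints at [-1.316, 0.087, 1.371, -0, 1.684, -0.103], TCP at [0.193, -0.515, 0.206] pointing down, gripper open.
Joint ranges: [-3.1, 3.1], [-0.76, 2.03], [0.27, 2.55], [-1.08, 4.22], [0.17, 2.65], [-2.57, 2.57]. Speed limits (rad/s): [2.79, 2.79, 3.14, 3.14, 3.14, 3.14].

## Interface

Orientations are given as [roll, pitch, yaw] about the fixed x, y, z axes, in that order (R = Rz(yaw) Ry(pitch) Rx(roll)).
In Python, from bench import robot, cams gives the robot as it stands.
- The arm moves only by the tool step_arm, never from a script. Its argument "plan" is a list that holds one entry, the list of rows, each a list of 5 numbers: the shift along the world's x, y, z in mm, then the turn about the world's z in rad, then the opening in per cent of the stroke, from 0 (shut) to 100 (fully open). In form: [[[tx, ty, tz, turn, fingers], ...]]. A call has 1 to 8 rows; each row is the pose to reach, as a shift and turn from the pose commanded when the call began; what a row does not reach only later rows make up. A row lasts 1/12 s, in which the tool goes at most 41.7 mm and 7.16 degrees, less where a joint would pass 70% of its speed; a pose out of reach is approached as far as the arm can. A call with a gripper value outside its range is refused whole. The fingers move at their own pace and stop on an object; the grip force is fixed at half the most. Time passes only in rows, so rows that repeat a pose let the fingers close. It gives the time, the measured TCP pose, the force and the opening at its end, in the units of the state.
- robot.get_obs(): the state, without advancing time (a new reading comes with each control period).
- cams.snapshot(name): name is "scene" or "top" or "wrist"; returns a dict with "frame" (384x512x3 uint8, red, green, blue), "camera_matrix" (3x3 intrinsics, pixels), "origin" and "attitude" of the camera in the world; the wrist camera has in their place "T_tool_cam" (4x4, takes a point from camera to tool coordinates, whose origin is the TCP and whose axes are the flange's). Camera axes: x right, y down, z forward; pixel columns grow to the right and rows downward; lengths in m; the calibration is good to about 2 mm. A picture is of the moment at which its call begins: read the wrist's pose just before it. There is no depth.
- robot.close_job(): hands the job in, once; it reports no verdict.
The state is a dict: "time": time; "joint_positions": joint angles; "qvel": joint speeds; "joint_torque": joint torques, N m; "tool_pos": TCP position; "ee_rot": TCP orientation; "wrist_force": force on the tool from outside, world axes, zero at the start; "wrist_torque": the same for the moment, N m; "width": finger opening in m.
Only numpy, scipy, OpenCV 4.12 (cv2) and the standard library are available. Lean on these libraries where they do the work, as an engineer would, in place of code of your own. Each camera call takes 0.05 s, during which the arm holds its last target. There are 200 camera calls.

## Working session

There is one attempt and no reset: what is moved stays moved. The work goes in short steps, Python scripts to look and compute and a tool call to move; the robot and the scene stay as the last step left them, time stands still between calls to the robot, and variables do not carry over. Pictures are saved under pics/ and viewed, about 8 in all and at most 12, crops included, and the job is handed in when it is done.

Besides the shell and the picture viewer there is one more tool, called after ">>>" in YAML: its name, and indented under it one key for each argument. step_arm: Moves the arm, as the interface text tells. Its arguments: {"type":"object","properties":{"plan":{"type":"array"}},"required":["plan"]}

```bash
ls; mkdir -p pics; cat > h.py <<'E'
import numpy as np, cv2
from bench import robot, cams
from scipy.spatial.transform import Rotation as Ro
def cam(name):
    o=robot.get_obs(); s=cams.snapshot(name); K=np.array(s["camera_matrix"])
    if name=="wrist":
        T=np.eye(4); T[:3,:3]=rot(o["ee_rot"]); T[:3,3]=o["tool_pos"]
        M=T@np.array(s["T_tool_cam"]); R,t=M[:3,:3],M[:3,3]
    else: R,t=rot(s["attitude"]),np.array(s["origin"])
    return s["frame"],K,R,t
def rot(a):
    a=np.array(a,float)
    return a if a.shape==(3,3) else Ro.from_euler("xyz",a).as_matrix()
def ray(c,u,v,z):
    _,K,R,t=c; d=R@np.linalg.solve(K,[u,v,1.]); return t+d*(z-t[2])/d[2]
def proj(c,p):
    _,K,R,t=c; q=K@(R.T@(np.array(p)-t)); return q[:2]/q[2]
def save(c,fn,box=None,sc=1):
    f=c[0] if box is None else c[0][box[1]:box[3],box[0]:box[2]]
    cv2.imwrite("pics/"+fn,cv2.resize(f[:,:,::-1],None,fx=sc,fy=sc,interpolation=cv2.INTER_CUBIC))
def blobs(c,lo,hi,amin=40):
    h=cv2.cvtColor(c[0],cv2.COLOR_RGB2HSV); m=cv2.inRange(h,np.array(lo),np.array(hi))
    n,_,st,ce=cv2.connectedComponentsWithStats(m)
    return [(st[i].tolist(),ce[i].round(1).tolist()) for i in range(1,n) if st[i,4]>=amin]
E
python3 - <<'E'
from h import *
for n in ("top","scene"):
    c=cam(n); save(c,n+"0.png",sc=1.5); print(n,c[3],c[2].round(3).tolist(),c[1].tolist())
    np.save(n+".npy",c[0])
print(cams.snapshot("top")["attitude"],robot.get_obs())
E
```

```text
pics
top [ 0.33463216 -0.05441028  1.05899348] [[-0.016, -0.977, 0.211], [-1.0, 0.017, 0.003], [-0.007, -0.211, -0.978]] [[485.020198989497, 0.0, 252.329607989162], [0.0, 485.020198989497, 191.89257774254477], [0.0, 0.0, 1.0]]
scene [ 1.1684899  -0.30586416  0.96926875] [[0.355, 0.75, -0.558], [0.935, -0.296, 0.196], [-0.018, -0.592, -0.806]] [[413.1100454332341, 0.0, 254.24858205480768], [0.0, 413.1100454332341, 186.63803997440093], [0.0, 0.0, 1.0]]
[-2.92930677  0.00651524 -1.58640046] {'time': 0.15, 'joint_positions': array([-1.31610489e+00,  8.77981906e-02,  1.37186451e+00, -4.54084906e-06,
        1.68357147e+00, -1.03082388e-01]), 'qvel': array([-0.00078774, -0.0016038 , -0.0042553 ,  0.00114963, -0.00069662,
        0.00112315]), 'joint_torque': array([ 5.83234541e-04, -3.40642762e+01, -3.02792823e+01,  7.17435521e-02,
        3.05272755e-02, -1.25019687e-04]), 'tool_pos': array([ 0.19250691, -0.51478497,  0.20458756]), 'ee_rot': array([-3.13995939e+00, -1.64422292e-04,  3.57773182e-01]), 'wrist_force': array([-0.17687476,  0.68375935, -0.47128262]), 'wrist_torque': array([-0.00312386, -0.00048087, -0.08012791]), 'width': 0.09438096528202497}
```

View pics/top0.png

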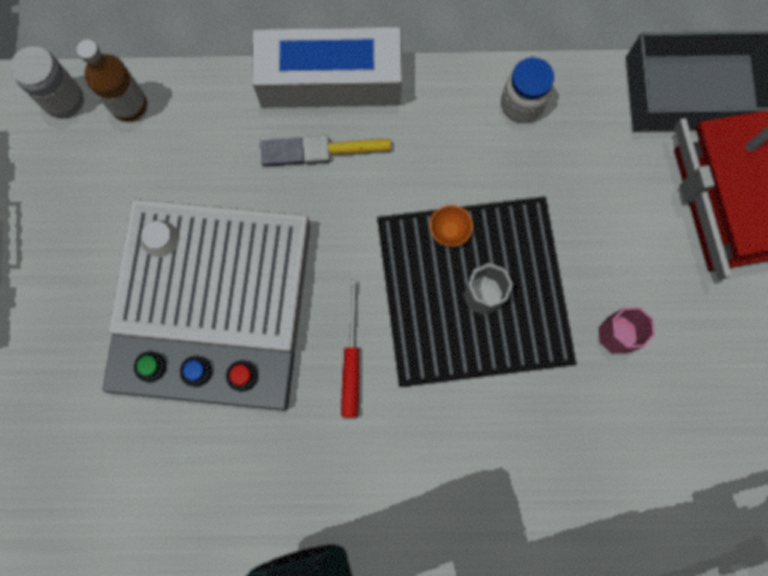

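View pics/scene0.png

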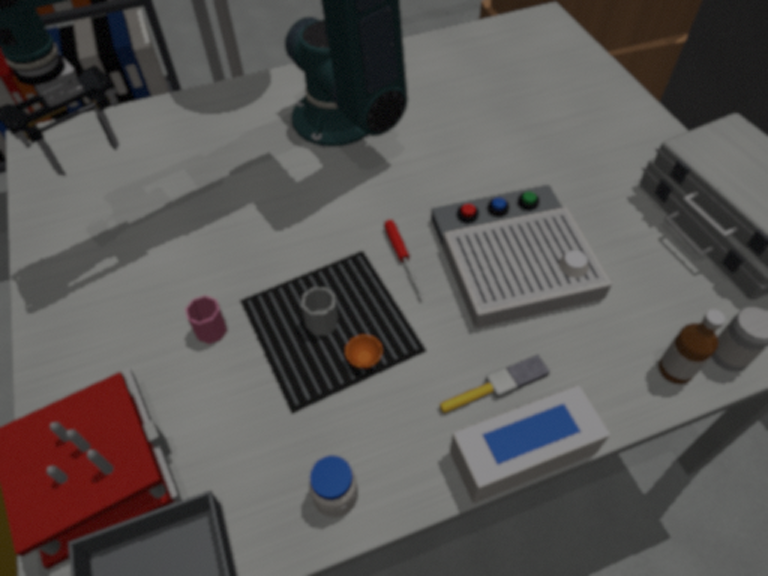

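Candidates for the cup in top0.png: the grey eight-sided cup on the mat at (490,287), the pink look-alike at (627,330), the orange bowl at (452,225) and the white jar with the blue lid at (532,80). I choose the grey one on the mat. Keys from left to right are green (148,366), blue (195,371) and red (240,376). The dish is at (158,237), the driver at (350,350).

The tool only ever points down, so I will turn the cup inside the grip: lower it past the dryer's free left edge, then press it flat, and do both twice.

```bash
python3 - <<'E'
from h import *
c=cam("top")
save(c,"cup1.png",(295,155,395,245),6)
for n,lo,hi in (("green",(50,120,50),(80,255,255)),("blue",(105,120,60),(125,255,255)),("red",(0,150,60),(6,255,255)),("orange",(8,150,80),(20,255,255))):
    for st,ce in blobs(c,lo,hi,60): print(n,st,ce,ray(c,*ce,0.057 if n!="orange" else .03).round(4))
# deck / plate corners by eye px/1.5
for p in ((132,202),(308,217),(291,348),(110,332)): print("deckcorner",ray(c,p[0]/1.5,p[1]/1.5,.05).round(3))
for p in ((104,391),(286,409)): print("front",ray(c,p[0]/1.5,p[1]/1.5,.035).round(3))
print("cup",ray(c,490/1.5,283/1.5,.076).round(3)); print("dish",ray(c,156/1.5,236/1.5,.072).round(3))
for p in ((353,283),(350,350),(350,415)): print("driver",ray(c,p[0]/1.5,p[1]/1.5,.01).round(3))
s=cams.snapshot("wrist"); print(np.array(s["T_tool_cam"]).round(3).tolist(), np.array(s["camera_matrix"]).round(0).tolist())
E
```

```text
green [91, 237, 14, 14, 155] [97.3, 243.5] [0.4469 0.2714 0.057 ]
blue [187, 26, 62, 21, 1202] [217.2, 36.2] [0.9138 0.0229 0.057 ]
blue [342, 39, 27, 26, 566] [355.0, 51.3] [ 0.8704 -0.2874  0.057 ]
blue [122, 240, 14, 14, 162] [128.3, 246.5] [0.4396 0.2069 0.057 ]
red [466, 74, 46, 104, 3101] [493.7, 119.9] [ 0.702  -0.5789  0.057 ]
red [473, 126, 13, 37, 105] [478.9, 144.6] [ 0.6465 -0.5404  0.057 ]
red [228, 232, 11, 46, 443] [233.3, 255.3] [ 0.418  -0.0101  0.057 ]
red [153, 243, 14, 14, 152] [159.5, 249.5] [0.4324 0.1421 0.057 ]
orange [287, 137, 29, 27, 611] [300.6, 150.3] [ 0.6487 -0.1593  0.03  ]
deckcorner [0.686 0.306 0.05 ]
deckcorner [0.659 0.049 0.05 ]
deckcorner [0.468 0.072 0.05 ]
deckcorner [0.495 0.327 0.05 ]
front [0.414 0.336 0.035]
front [0.385 0.08  0.035]
cup [ 0.551 -0.206  0.076]
dish [0.628 0.262 0.072]
driver [ 0.569 -0.014  0.01 ]
driver [ 0.469 -0.008  0.01 ]
driver [ 0.377 -0.008  0.01 ]
[[-0.0, -0.961, -0.277, 0.081], [1.0, -0.0, -0.0, 0.0], [0.0, -0.277, 0.961, -0.18], [0.0, 0.0, 0.0, 1.0]] [[288.0, 0.0, 259.0], [0.0, 288.0, 193.0], [0.0, 0.0, 1.0]]
```

View pics/cup1.png

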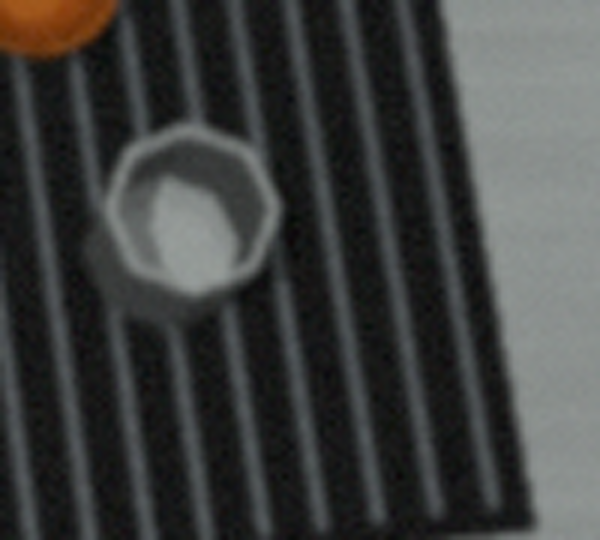

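The crop shows the chosen open grey octagonal cup. Its rim corners lie along the image axes, at top (187,125) and right (280,208), so its flats face about 22.5° off the world axes. The rim centre is near (0.551, -0.206). The jaws are already almost lined up with a pair of flats, so I go over the cup.

>>> step_arm:
  plan:
    - [[40, 34, 0, 0.035, 100], [80, 69, 0, 0.035, 100], [118, 102, 0, 0.035, 100], [145, 125, 0, 0.035, 100], [172, 148, 0, 0.035, 100], [200, 172, 0, 0.035, 100], [228, 196, 0, 0.035, 100], [255, 220, 0, 0.035, 100]]

```text
time: 0.92
tool_pos: [0.4463, -0.2959, 0.2055]
ee_rot: [3.141, -0.0, 0.393]
wrist_force: [0.7, -0.8, 0.1]
width: 0.094
```

>>> step_arm:
  plan:
    - [[30, 26, 0, 0, 100], [60, 52, 0, 0, 100], [90, 78, 0, 0, 100], [103, 89, 0, 0, 100], [103, 89, 0, 0, 100], [103, 89, 0, 0, 100]]

```text
time: 1.42
tool_pos: [0.5482, -0.2079, 0.2049]
ee_rot: [-3.141, 0.001, 0.395]
wrist_force: [-0.5, 0.1, -0.3]
width: 0.094
```

```bash
python3 - <<'E'
from h import *
c=cam("wrist"); o=robot.get_obs(); print(o["tool_pos"],o["ee_rot"],o["joint_positions"].round(2),proj(c,[.551,-.206,.076]))
u,v=proj(c,[.551,-.206,.04]).astype(int); print(u,v)
save(c,"w1.png",sc=1.4); 
E
```

```text
[ 0.54757087 -0.20871407  0.20514738] [-3.14150868e+00  1.27915221e-03  3.93073633e-01] [-0.46  0.17  1.28 -0.    1.69  0.72] [257.90936858 183.09092129]
257 175
```

View pics/w1.png

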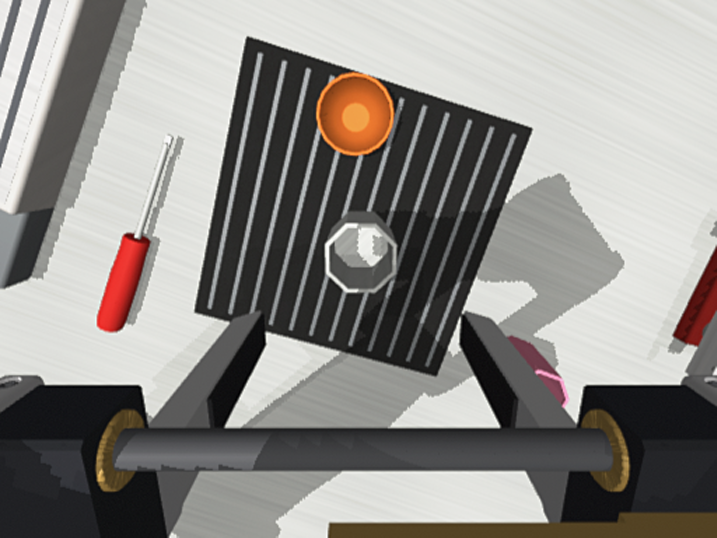

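Picture w1 shows the cup rim at (361,257), within 1 px of the predicted spot, with its flats square to the jaws. Descending to mid-height and gripping.

>>> step_arm:
  plan:
    - [[3, 2, -40, 0, 100], [3, 2, -80, 0, 100], [3, 2, -120, 0, 100], [3, 2, -150, 0, 100], [3, 2, -175, 0, 100], [3, 2, -183, 0, 100], [3, 2, -183, 0, 100], [3, 2, -183, 0, 20]]

```text
time: 2.13
tool_pos: [0.551, -0.2077, 0.0236]
ee_rot: [3.14, -0.001, 0.391]
wrist_force: [0.3, -0.1, 0.7]
width: 0.09
```

>>> step_arm:
  plan:
    - [[0, 0, 0, 0, 0], [0, 0, 0, 0, 0], [0, 0, 0, 0, 0], [0, 0, 0, 0, 0], [0, 0, 0, 0, 0], [0, 0, 0, 0, 0]]

```text
time: 2.63
tool_pos: [0.5514, -0.2063, 0.0233]
ee_rot: [3.141, -0.001, 0.393]
wrist_force: [-0.6, 1.9, 2.8]
width: 0.0557
```

>>> step_arm:
  plan:
    - [[0, 0, 15, 0, 0], [0, 0, 40, 0, 0], [0, 0, 80, 0, 0], [0, 0, 120, 0.1, 0], [0, 35, 135, 0.2, 0], [0, 70, 137, 0.3, 0], [0, 105, 137, 0.4, 0], [0, 140, 137, 0.5, 0]]

```text
time: 3.3
tool_pos: [0.551, -0.0653, 0.1599]
ee_rot: [3.141, -0.0, 0.897]
wrist_force: [-0.3, 0.8, -1.4]
width: 0.0563
```

>>> step_arm:
  plan:
    - [[0, 35, 0, 0.1, 0], [0, 70, 0, 0.2, 0], [0, 110, 0, 0.3, 0], [-2, 150, 0, 0.4, 0], [-4, 190, 0, 0.5, 0], [-6, 230, 0, 0.568, 0], [-8, 270, 0, 0.568, 0], [-10, 310, 0, 0.568, 0]]

```text
time: 3.97
tool_pos: [0.5403, 0.2454, 0.159]
ee_rot: [-3.141, 0.001, 1.461]
wrist_force: [0.1, -1.4, -0.2]
width: 0.0557
```

>>> step_arm:
  plan:
    - [[-5, 35, 0, 0, 0], [-5, 70, -10, 0, 0], [-5, 100, -30, 0, 0], [-5, 101, -60, 0, 0], [-5, 101, -75, 0, 0], [-5, 101, -75, 0, 0]]

```text
time: 4.47
tool_pos: [0.5323, 0.3437, 0.078]
ee_rot: [-3.132, 0.007, 1.463]
wrist_force: [-0.5, -0.4, -3.6]
width: 0.056
```

```bash
python3 - <<'E'
from h import *
o=robot.get_obs(); p=o["tool_pos"]; print(p,o["ee_rot"],o["wrist_force"],o["joint_positions"].round(2))
print("X,Y",p[0]*.994-p[1]*.11,p[0]*.11+p[1]*.994)
c=cam("wrist"); save(c,"w2.png",sc=1.4); print(proj(c,[.682+.002,.308,.05]),proj(c,[.495,.329,.05]))
E
```

```text
[0.5323377  0.34367116 0.07799036] [-3.13228237  0.00666856  1.46254936] [-0.52203121 -0.37569724 -3.5808523 ] [ 0.48  0.33  1.33 -0.    1.49  0.59]
X,Y 0.4913398488922877 0.4001662800609943
[455.7637153  242.17768506] [213.84514536 240.78128379]
```

View pics/w2.png

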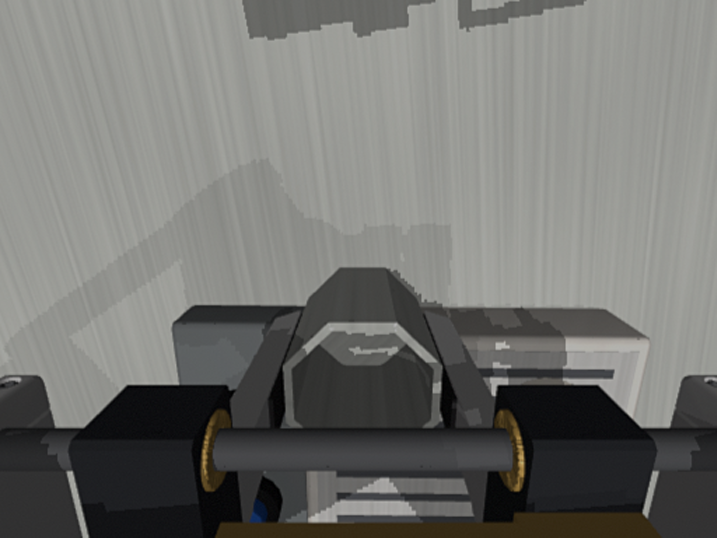

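The cup is held upright, mouth up (rim at (363,375) in w2). The deck's left edge appears along row 340, as predicted. Settling, then the first tipping pass.

>>> step_arm:
  plan:
    - [[0, 0, 0, 0, 0], [0, 0, 0, 0, 0], [0, 0, 0, 0, 0]]

```text
time: 4.77
tool_pos: [0.5374, 0.3447, 0.0869]
ee_rot: [3.138, -0.002, 1.46]
wrist_force: [0.0, 0.4, -1.4]
width: 0.0559
```

>>> step_arm:
  plan:
    - [[0, 0, -10, 0, 0], [0, 0, -18, 0, 0], [0, 3, -22, 0, 0], [1, 8, -26, 0, 0], [1, 11, -30, 0, 0], [2, 15, -35, 0, 0], [2, 17, -40, 0, 0], [2, 18, -44, 0, 0]]

```text
time: 5.43
tool_pos: [0.5398, 0.3668, 0.0468]
ee_rot: [3.136, -0.01, 1.461]
wrist_force: [-3.5, 6.1, 17.6]
width: 0.0558
```

>>> step_arm:
  plan:
    - [[0, 1, -3, 0, 0], [0, 1, -6, 0, 0], [0, 1, -9, 0, 0], [0, 1, -11, 0, 0], [0, 1, -11, 0, 0], [0, 1, -11, 0, 0]]

```text
time: 5.93
tool_pos: [0.5403, 0.3707, 0.0367]
ee_rot: [3.134, -0.016, 1.462]
wrist_force: [-2.6, 10.0, 16.4]
width: 0.0559
```

```bash
python3 - <<'E'
from h import *
o=robot.get_obs(); p=o["tool_pos"]; print(p,o["wrist_force"])
c=cam("wrist"); save(c,"w3.png",(120,100,400,384),2)
E
```

```text
[0.54031275 0.37066465 0.036655  ] [-2.59957567  9.9955503  16.37194844]
```

View pics/w3.png

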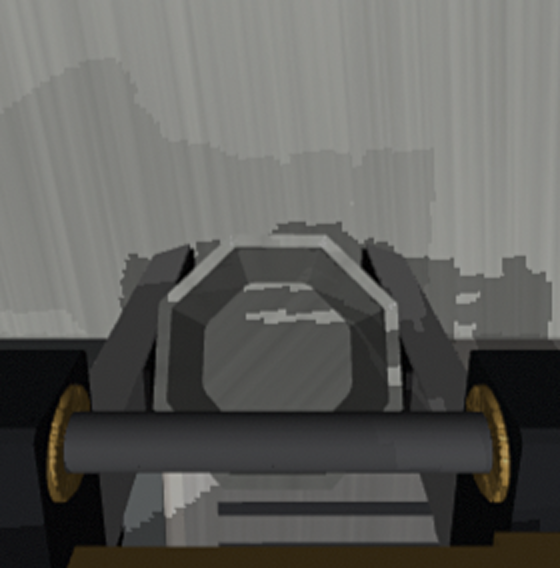

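Picture w3 shows the cup turning in the pads, with the mouth now towards the camera and the octagonal inside bottom at (277,345). Tilt is about 44° by geometry, because the arm yields about 7 mm under load. I push further in towards the deck edge.

>>> step_arm:
  plan:
    - [[0, -1, 4, 0, 0], [-1, -4, 6, 0, 0], [-1, -7, 5, 0, 0], [-1, -9, 3, 0, 0], [-1, -10, 0, 0, 0], [-1, -10, -2, 0, 0], [-1, -10, -3, 0, 0], [-1, -10, -3, 0, 0]]

```text
time: 6.65
tool_pos: [0.5397, 0.3647, 0.0369]
ee_rot: [3.132, -0.024, 1.463]
wrist_force: [-5.2, 17.4, 21.6]
width: 0.0563
```

```bash
cat > st.py <<'E'
from h import *
o=robot.get_obs(); p=o["tool_pos"]; Y=p[0]*.11+p[1]*.994
a=(Y-.382)*1e3; v=(p[2]+.019-.05)*1e3
print(o["time"],p.round(4),o["wrist_force"].round(1),"X",round(p[0]*.994-p[1]*.11,4),"a",a.round(1),"v",v.round(1))
for d in (36,28):
    r=np.hypot(a,v)
    if d<=r:
        t=np.arcsin(d/r)-np.arctan2(v,a); print(d,np.degrees(t).round(1),"s",(a*np.cos(t)-v*np.sin(t)).round(1))
E
python3 st.py
```

```text
6.65 [0.5397 0.3647 0.0369] [-5.2 17.4 21.6] X 0.4964 a 39.9 v 5.9
36 54.6 s 18.3
28 35.5 s 29.1
```

>>> step_arm:
  plan:
    - [[0, 4, 15, 0, 0], [0, 4, 45, 0, 0], [0, 0, 80, 0, 0], [4, -36, 100, 0, 0], [8, -74, 100, 0, 0], [12, -112, 100, 0, 0], [16, -150, 100, 0, 0], [20, -188, 100, 0, 0]]

```text
time: 7.32
tool_pos: [0.5566, 0.1638, 0.1259]
ee_rot: [-3.141, 0.0, 1.461]
wrist_force: [0.6, 0.3, -1.7]
width: 0.0562
```

>>> step_arm:
  plan:
    - [[2, -17, -5, 0, 0], [2, -17, -25, 0, 0], [2, -17, -40, 0, 0], [2, -17, -50, 0, 0], [2, -17, -57, 0, 0], [2, -17, -64, 0, 0], [2, -17, -70, 0, 0], [2, -17, -74, 0, 0]]

```text
time: 7.98
tool_pos: [0.5592, 0.1491, 0.0581]
ee_rot: [3.14, -0.0, 1.462]
wrist_force: [-14.8, -2.6, 35.2]
width: 0.0556
```

```bash
python3 st.py
```

```text
7.9833 [0.5592 0.1491 0.0581] [-14.8  -2.6  35.2] X 0.5394 a -172.3 v 27.1
36 -159.2 s 170.7
28 -161.8 s 172.2
```

The cup is flat on its side on the deck (pivot 27 mm above it), so it has turned 90°. Back to the edge for the second quarter.

>>> step_arm:
  plan:
    - [[0, 0, 25, 0, 0], [0, 0, 55, 0, 0], [-3, 30, 76, 0, 0], [-7, 68, 76, 0, 0], [-11, 106, 76, 0, 0], [-15, 144, 76, 0, 0], [-19, 180, 76, 0, 0], [-22, 203, 60, 0, 0]]

```text
time: 8.65
tool_pos: [0.5383, 0.3569, 0.117]
ee_rot: [3.134, -0.007, 1.464]
wrist_force: [0.5, 0.0, -0.6]
width: 0.0559
```

>>> step_arm:
  plan:
    - [[0, 0, -20, 0, 0], [0, 0, -38, 0, 0], [0, 0, -43, 0, 0], [0, 0, -43, 0, 0], [0, 0, -43, 0, 0]]

```text
time: 9.07
tool_pos: [0.5374, 0.3517, 0.0701]
ee_rot: [3.141, -0.0, 1.461]
wrist_force: [0.2, -0.0, -1.9]
width: 0.0554
```

```bash
python3 st.py
```

```text
9.0667 [0.5374 0.3517 0.0701] [ 0.2 -0.  -1.9] X 0.4955 a 26.7 v 39.1
36 -6.2 s 30.7
28 -19.4 s 38.1
```

>>> step_arm:
  plan:
    - [[0, 0, -8, 0, 0], [0, 0, -14, 0, 0], [0, 1, -18, 0, 0], [0, 2, -22, 0, 0], [0, 4, -29, 0, 0], [0, 5, -35, 0, 0], [0, 5, -40, 0, 0], [0, 5, -42, 0, 0]]

```text
time: 9.73
tool_pos: [0.5389, 0.362, 0.0339]
ee_rot: [3.136, -0.012, 1.462]
wrist_force: [-4.6, 7.3, 17.7]
width: 0.0559
```

```bash
python3 st.py
```

```text
9.7333 [0.5389 0.362  0.0339] [-4.6  7.3 17.7] X 0.4959 a 37.1 v 2.9
36 70.7 s 9.6
28 44.3 s 24.6
```

>>> step_arm:
  plan:
    - [[0, -2, -1, 0, 0], [0, -4, -2, 0, 0], [0, -6, -3, 0, 0], [-1, -8, -5, 0, 0], [-1, -9, -6, 0, 0], [-1, -10, -6, 0, 0], [-1, -10, -6, 0, 0]]

```text
time: 10.32
tool_pos: [0.5391, 0.362, 0.0344]
ee_rot: [3.131, -0.032, 1.464]
wrist_force: [-7.7, 24.3, 26.5]
width: 0.0559
```

```bash
python3 st.py
```

```text
10.3167 [0.5391 0.362  0.0344] [-7.7 24.3 26.5] X 0.4961 a 37.1 v 3.4
36 70.0 s 9.5
28 43.6 s 24.5
```

The cup did not turn further although the load rose, so I take a look.

```bash
python3 - <<'E'
from h import *
c=cam("wrist"); d=cam("scene"); d2=cv2.resize(d[0][90:230,260:440],(720,560),interpolation=cv2.INTER_CUBIC)
save(c,"w4.png",(120,100,400,384),2)
a=cv2.resize(c[0][120:384,120:400],(396,373)); b=cv2.resize(d[0][60:240,270:460],(394,373),interpolation=cv2.INTER_CUBIC)
cv2.imwrite("pics/mix4.png",np.hstack([a,b])[:,:,::-1])
E
```

```text
(no output)
```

View pics/mix4.png

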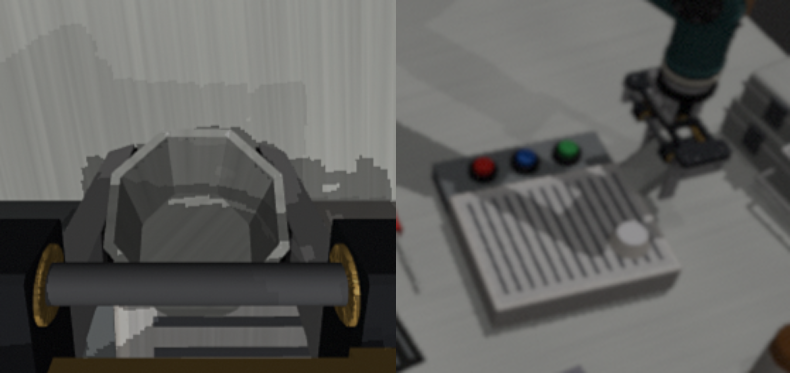

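Picture mix4, left, shows the mouth now tilted less than at the same stage in w3, with the rim's near flat at (197,130) and the inside bottom's near edge at (200,205). I measure the tilt by casting these rays onto the vertical plane through the grip.

```bash
cat > tilt.py <<'E'
from h import *
xh=np.array([.994,-.11,0]); yh=np.array([.11,.994,0])
def tilt(pos,rpy,rim,bot):
    s=cams.snapshot("wrist"); K=np.array(s["camera_matrix"]); T=np.eye(4); T[:3,:3]=rot(rpy); T[:3,3]=pos
    M=T@np.array(s["T_tool_cam"]); P=np.array(pos)-T[:3,2]*.019; out=[]
    for u,v in (rim,bot):
        d=M[:3,:3]@np.linalg.solve(K,[u,v,1.]); q=M[:3,3]+d*((P-M[:3,3])@xh)/(d@xh); out.append([(q-P)@yh*1e3,(q-P)[2]*1e3]) if abs(d@xh)>.3 else out.append(None)
    return P,out,M,K
E
python3 - <<'E'
from tilt import *
o=robot.get_obs()
# rays lie nearly within the plane: instead tabulate image rows of rim / inner-bottom edge for tilt & pivot depth
for name,pos,rpy in (("w3 218/242",[.5403,.3707,.0367],[3.134,-.016,1.462]),("w4 212/265",o["tool_pos"],o["ee_rot"])):
    P,_,M,K=tilt(pos,rpy,(259,200),(259,200)); print(name)
    for d in (28,36):
        for t in range(0,100,10):
            c,s=np.cos(np.radians(t)),np.sin(np.radians(t)); r=[]
            for y,z in ((28,70-d),(25,3-d),(25,70-d)):
                # tilt: mouth leans to +Y
                q=P+(yh*(y*c+z*s)+np.array([0,0,1])*(z*c-y*s))*1e-3
                w=K@(M[:3,:3].T@(q-M[:3,3])); r.append(round(w[1]/w[2]))
            print(d,t,r)
E
```

```text
w3 218/242
28 0 [231, 197, 237]
28 10 [213, 202, 219]
28 20 [197, 208, 203]
28 30 [184, 214, 189]
28 40 [174, 222, 179]
28 50 [168, 230, 172]
28 60 [165, 238, 168]
28 70 [165, 246, 167]
28 80 [167, 255, 169]
28 90 [171, 263, 172]
36 0 [225, 194, 231]
36 10 [210, 200, 216]
36 20 [198, 208, 204]
36 30 [188, 216, 194]
36 40 [181, 225, 186]
36 50 [177, 235, 181]
36 60 [175, 244, 179]
36 70 [176, 254, 178]
36 80 [178, 264, 180]
36 90 [183, 273, 184]
w4 212/265
28 0 [229, 197, 236]
28 10 [211, 202, 218]
28 20 [195, 208, 202]
28 30 [183, 215, 188]
28 40 [173, 222, 178]
28 50 [168, 230, 172]
28 60 [165, 239, 168]
28 70 [165, 247, 167]
28 80 [167, 256, 169]
28 90 [172, 264, 172]
36 0 [223, 194, 229]
36 10 [209, 201, 215]
36 20 [197, 209, 203]
36 30 [187, 217, 193]
36 40 [181, 226, 185]
36 50 [177, 235, 181]
36 60 [175, 245, 179]
36 70 [176, 255, 178]
36 80 [179, 265, 180]
36 90 [183, 274, 184]
```

```bash
python3 - <<'E'
from h import *
f=cv2.imread("pics/w4.png")[:,:,::-1]  # crop (120,100) x2
g=f[130:450,120:480]; cv2.imwrite("pics/w4b.png",cv2.resize(g,(720,640),interpolation=cv2.INTER_CUBIC)[:,:,::-1])
E
```

```text
(no output)
```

View pics/w4b.png

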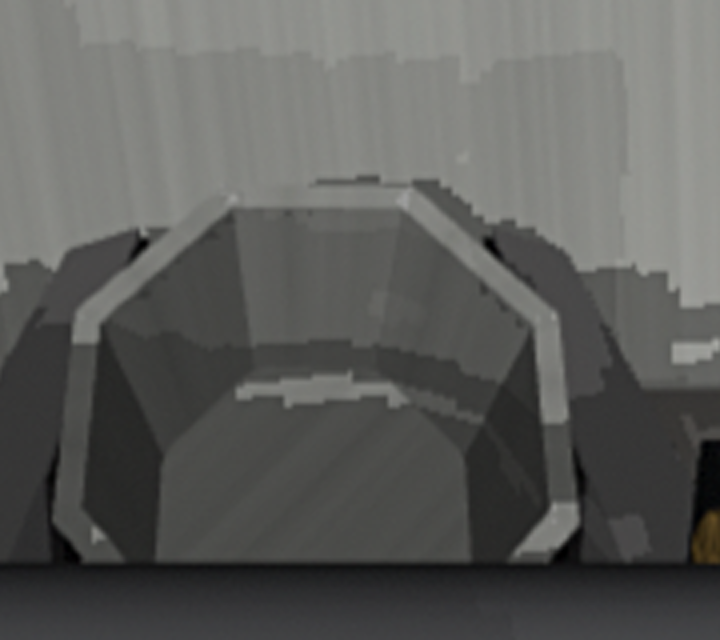

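Picture w4b shows the rim corners (228,192), (413,186), (560,315), (72,320), (578,505) and (55,520), and the inside-bottom corners (162,455) and (465,455). I use PnP on these for the cup pose.

```bash
cat > pnp.py <<'E'
from h import *
def cuppose(obj,img):
    o=robot.get_obs(); s=cams.snapshot("wrist"); K=np.array(s["camera_matrix"])
    T=np.eye(4); T[:3,:3]=rot(o["ee_rot"]); T[:3,3]=o["tool_pos"]; M=T@np.array(s["T_tool_cam"])
    ok,rv,tv=cv2.solvePnP(np.array(obj,float),np.array(img,float),K,None)
    pr=cv2.projectPoints(np.array(obj,float),rv,tv,K,None)[0].reshape(-1,2); print("reproj",np.abs(pr-img).max().round(1))
    R=M[:3,:3]@cv2.Rodrigues(rv)[0]; t=M[:3,:3]@(tv.ravel()*1e-3)+M[:3,3]
    D=np.array([[.994,-.11,0],[.11,.994,0],[0,0,1]]); P=T[:3,3]-T[:3,2]*.019
    print("axis XYZ(dryer)",(D@R[:,2]).round(3),"cup x",(D@R[:,0]).round(3)); print("bottom-P mm",(D@(t-P)*1e3).round(1))
    ax=R[:,2]; along=(P-t)@ax*1e3; print("P along axis",round(along,1),"P off axis",(D@((P-t)*1e3-ax*along)).round(1))
    print("tilt", np.degrees(np.arctan2((D@ax)[1],ax[2])).round(1),"bottom Y-edge",((D@t)[1]-.382).round(4),"z",t[2].round(4))
E
python3 - <<'E'
from pnp import *
obj=[(-11.6,28,70),(11.6,28,70),(28,11.6,70),(28,-11.6,70),(-28,11.6,70),(-28,-11.6,70),(25,10.4,3),(-25,10.4,3)]
d=np.array([(228,192),(413,186),(560,315),(578,505),(72,320),(55,520),(465,455),(162,455)])
cuppose(obj,d/4+[180,165])
E
```

```text
reproj 2.7
axis XYZ(dryer) [-0.004  0.692  0.721] cup x [ 1.     0.007 -0.001]
bottom-P mm [  0.3 -37.2  -4.4]
P along axis 28.9 P off axis [ -0.2  17.2 -16.5]
tilt 43.8 bottom Y-edge -0.0007 z 0.049
```

PnP says the tilt is 44° and the pads hold the cup well off its axis. So it slid in the long pads and was righted when pressed, instead of lying down. I unload, lift and re-measure before going on.

>>> step_arm:
  plan:
    - [[0, 9, 8, 0, 0], [0, 10, 30, 0, 0], [0, 10, 65, 0, 0], [0, 10, 100, 0, 0], [0, 10, 100, 0, 0], [0, 10, 100, 0, 0]]

```text
time: 11.07
tool_pos: [0.5378, 0.3575, 0.1248]
ee_rot: [3.136, -0.004, 1.461]
wrist_force: [-0.1, -0.0, -1.9]
width: 0.0556
```

```bash
python3 - <<'E'
from h import *
o=robot.get_obs(); print(o["tool_pos"],o["ee_rot"],o["wrist_force"])
c=cam("wrist"); d=cam("scene"); u,v=proj(d,o["tool_pos"]).astype(int); print(u,v)
a=cv2.resize(c[0][180:370,170:350],(540,570),interpolation=cv2.INTER_CUBIC)
b=cv2.resize(d[0][v-55:v+40,u-40:u+40][:,:],(260,309),interpolation=cv2.INTER_CUBIC); b=np.vstack([b,np.zeros((570-309,260,3),np.uint8)])
cv2.imwrite("pics/mix5.png",np.hstack([a,b])[:,:,::-1])
E
```

```text
[0.53779316 0.35754326 0.12480733] [ 3.13576349 -0.00388873  1.46081207] [-0.05283757 -0.00932604 -1.92091052]
400 126
```

View pics/mix5.png

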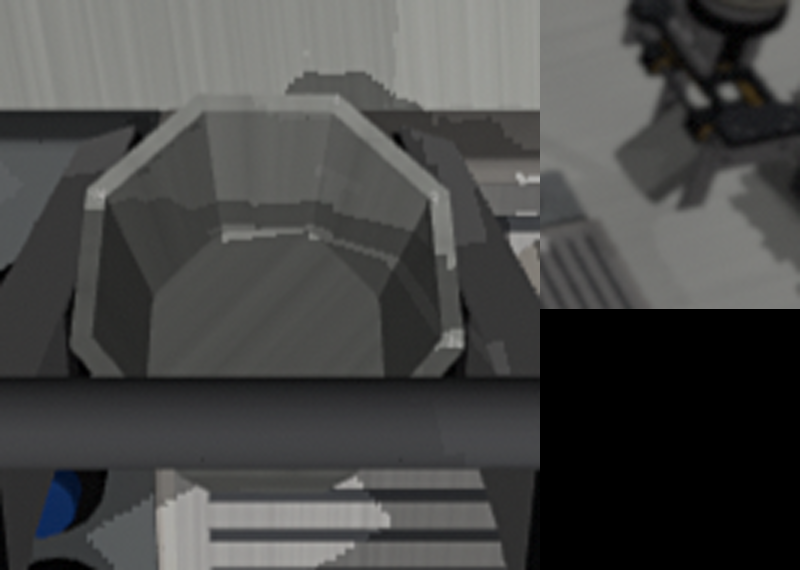

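```bash
python3 - <<'E'
from pnp import *
obj=[(-11.6,28,70),(11.6,28,70),(28,11.6,70),(28,-11.6,70),(-28,11.6,70),(-28,-11.6,70),(25,10.4,3),(-25,10.4,3),(10.4,25,3),(-10.4,25,3)]
d=np.array([(193,97),(337,94),(448,188),(463,335),(88,190),(70,345),(380,296),(152,295),(318,230),(222,230)])
cuppose(obj,d/3+[170,180])
E
```

```text
reproj 1.9
axis XYZ(dryer) [-0.006  0.714  0.7  ] cup x [ 1.     0.011 -0.002]
bottom-P mm [  0.7 -36.9  -3.2]
P along axis 28.5 P off axis [ -0.6  16.5 -16.8]
tilt 45.5 bottom Y-edge -0.006 z 0.1357
```

Confirmed: the tilt is 45°. The cup is off-centre to one side of the pads, and the rod between the jaws blocked its rim. Plan: right it against the dryer's free right-hand edge, stand it on the deck, then regrasp at the rim with only the fingertips, where it turns easily.

>>> step_arm:
  plan:
    - [[8, -40, 8, 0, 0], [17, -78, 8, 0, 0], [26, -117, 8, 0, 0], [36, -156, 8, 0, 0], [46, -195, 8, 0, 0], [55, -234, 8, 0, 0], [64, -273, 8, 0, 0], [74, -312, 8, 0, 0]]

```text
time: 11.88
tool_pos: [0.6086, 0.0426, 0.1266]
ee_rot: [-3.137, 0.0, 1.461]
wrist_force: [0.6, 0.6, -1.5]
width: 0.0559
```

>>> step_arm:
  plan:
    - [[8, -36, 0, 0, 0], [8, -37, -15, 0, 0], [8, -37, -50, 0, 0], [8, -37, -85, 0, 0], [8, -37, -110, 0, 0], [8, -37, -119, 0, 0], [8, -37, -121, 0, 0], [8, -37, -121, 0, 0]]

```text
time: 12.55
tool_pos: [0.6171, 0.0076, 0.0069]
ee_rot: [-3.139, 0.0, 1.461]
wrist_force: [-0.1, -0.6, -1.4]
width: 0.0559
```

```bash
python3 st.py
```

```text
12.55 [0.6171 0.0076 0.0069] [-0.1 -0.6 -1.4] X 0.6126 a -306.5 v -24.1
36 182.2 s 305.4
28 180.7 s 306.2
```

>>> step_arm:
  plan:
    - [[1, 8, 2, 0, 0], [1, 13, 2, 0, 0], [2, 17, 2, 0, 0], [2, 20, 2, 0, 0], [2, 23, 2, 0, 0], [3, 26, 2, 0, 0], [3, 29, 2, 0, 0], [3, 31, 2, 0, 0]]

```text
time: 13.22
tool_pos: [0.621, 0.0289, 0.0122]
ee_rot: [3.14, 0.018, 1.459]
wrist_force: [-4.6, -25.1, 5.2]
width: 0.0557
```

```bash
python3 st.py
```

```text
13.2167 [0.621  0.0289 0.0122] [ -4.6 -25.1   5.2] X 0.6141 a -285.0 v -18.8
36 183.5 s 283.3
28 181.9 s 284.2
```

>>> step_arm:
  plan:
    - [[-2, -22, 4, 0, 0], [-2, -22, 14, 0, 0], [-1, -12, 14, 0, 0], [-1, -10, 9, 0, 0], [-1, -10, 4, 0, 0], [-1, -9, 1, 0, 0], [0, -6, -1, 0, 0], [0, -3, -2, 0, 0]]

```text
time: 13.88
tool_pos: [0.6203, 0.03, 0.0123]
ee_rot: [-3.141, 0.013, 1.462]
wrist_force: [-13.1, -21.1, 22.1]
width: 0.0556
```

```bash
python3 st.py
```

```text
13.8833 [0.6203 0.03   0.0123] [-13.1 -21.1  22.1] X 0.6133 a -284.0 v -18.7
36 183.5 s 282.3
28 181.9 s 283.2
```

The cup still does not turn, under about 30 N. Instead I will stand it leaning, with its lower bottom edge on the table and its rim against the dryer's side. At this tilt that is stable, and I can let go without a drop and regrasp.

>>> step_arm:
  plan:
    - [[0, -5, 3, 0, 0], [-1, -13, 5, 0, 0], [-1, -14, 3, 0, 0], [-1, -14, 1, 0, 0], [-1, -14, 0, 0, 0], [-1, -14, -1, 0, 0], [-1, -14, -1, 0, 0]]

```text
time: 14.47
tool_pos: [0.6194, 0.022, 0.0063]
ee_rot: [-3.14, -0.0, 1.461]
wrist_force: [-0.6, -0.2, -1.5]
width: 0.056
```

```bash
python3 st.py
```

```text
14.4667 [0.6194 0.022  0.0063] [-0.6 -0.2 -1.5] X 0.6132 a -292.0 v -24.7
36 182.2 s 290.8
28 180.7 s 291.7
```

>>> step_arm:
  plan:
    - [[0, 0, -1, 0, 0], [0, 0, -2, 0, 0], [0, 0, -3, 0, 0], [0, 0, -3, 0, 0], [0, 0, -3, 0, 0]]

```text
time: 14.88
tool_pos: [0.6201, 0.0215, 0.0046]
ee_rot: [3.141, -0.0, 1.461]
wrist_force: [-0.2, -0.1, -1.3]
width: 0.0557
```

```bash
python3 - <<'E'
from h import *
o=robot.get_obs(); print(o["tool_pos"],o["wrist_force"])
c=cam("wrist"); a=cv2.resize(c[0][180:370,170:350],(540,570),interpolation=cv2.INTER_CUBIC)
d=cam("top"); u,v=proj(d,o["tool_pos"]).astype(int); b=cv2.resize(d[0][v-50:v+50,u-45:u+45],(250,278),interpolation=cv2.INTER_CUBIC)
e=cam("scene"); u,v=proj(e,o["tool_pos"]).astype(int); f=cv2.resize(e[0][v-60:v+40,u-45:u+45],(250,278),interpolation=cv2.INTER_CUBIC)
b=np.vstack([b,np.zeros((14,250,3),np.uint8),f]); cv2.imwrite("pics/mix6.png",np.hstack([a,b])[:,:,::-1])
E
```

```text
[0.62007937 0.02154321 0.00455852] [-0.224644   -0.05878427 -1.27831737]
```

View pics/mix6.png

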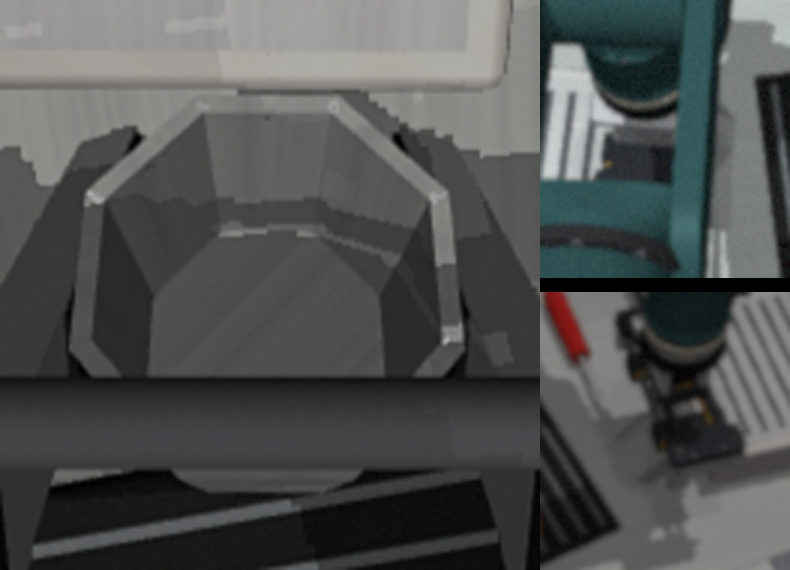

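Picture mix6 shows the cup unchanged in the grip. Its rim's near flat at (270,97) is just at the dryer's side edge (row 85), and its lower edge is about half a millimetre above the table. I relax the grip gradually by position.

>>> step_arm:
  plan:
    - [[0, 1, -1, 0, 0], [0, 1, -1, 0, 57], [0, 1, -1, 0, 58], [0, 1, -1, 0, 58.5], [0, 1, -1, 0, 59]]

```text
time: 15.45
tool_pos: [0.6202, 0.0218, 0.0042]
ee_rot: [3.141, 0.001, 1.461]
wrist_force: [-2.3, -4.2, 3.7]
width: 0.0559
```

>>> step_arm:
  plan:
    - [[0, 0, 0, 0, 59.3], [0, 0, 0, 0, 59.6]]

```text
time: 15.62
tool_pos: [0.6202, 0.0218, 0.0042]
ee_rot: [3.141, 0.001, 1.461]
wrist_force: [-2.7, -5.1, 4.6]
width: 0.056
```

>>> step_arm:
  plan:
    - [[0, 0, 0, 0, 59.9], [0, 0, 0, 0, 60.2], [0, 0, 0, 0, 60.2]]

```text
time: 15.87
tool_pos: [0.6202, 0.0234, 0.0032]
ee_rot: [3.141, -0.002, 1.461]
wrist_force: [0.6, 0.1, -0.1]
width: 0.0564
```

```bash
python3 - <<'E'
from h import *
c=cam("wrist"); a=cv2.resize(c[0][180:370,170:350],(540,570),interpolation=cv2.INTER_CUBIC)
p=cv2.imread("pics/mix6.png")[:570,:540,::-1]
g=lambda x:cv2.cvtColor(np.ascontiguousarray(x),cv2.COLOR_RGB2GRAY).astype(np.float32)
A,B=g(p)[60:375,60:480],g(a)[60:375,60:480]
print(cv2.phaseCorrelate(A,B), np.abs(A-B).mean())
np.save("w7.npy",c[0]); print(g(a)[80:125:3,270].astype(int), g(p)[80:125:3,270].astype(int))
for r in (190,250,335): print(r,g(a)[r,60:120:4].astype(int), g(p)[r,60:120:4].astype(int))
E
```

```text
((-0.27130068139058494, -0.028772386751569456), 0.06805557045671674) 19.936296
[171 171 170 164 153 140 126 117 124 138 135 135 135 135 134] [143 137 128 105  84 116 143 138 137 133 124 108  91  93  99]
190 [54 55 56 57 56 57 57 56 56 57 57 57 52 17  4] [ 54  57  57  57  57  54  60 123 139 130 132 130 132 124  91]
250 [57 58 56 57 57 58 52 22  5  7  5  4  6  6  3] [57 56 56 56 55 72 78 78 79 83 52 41 42 42 42]
335 [52 23 17 14  0 45 91 86 84 87 77 41 42 41 43] [49 44 29 76 82 80 79 81 55 41 43 43 43 43 42]
```

```bash
python3 - <<'E'
import numpy as np,cv2
f=np.load("w7.npy"); cv2.imwrite("pics/w7.png",cv2.resize(f[150:384,130:390],(780,598)[:2] if False else (667,600),interpolation=cv2.INTER_CUBIC)[:,:,::-1])
E
```

```text
(no output)
```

View pics/w7.png

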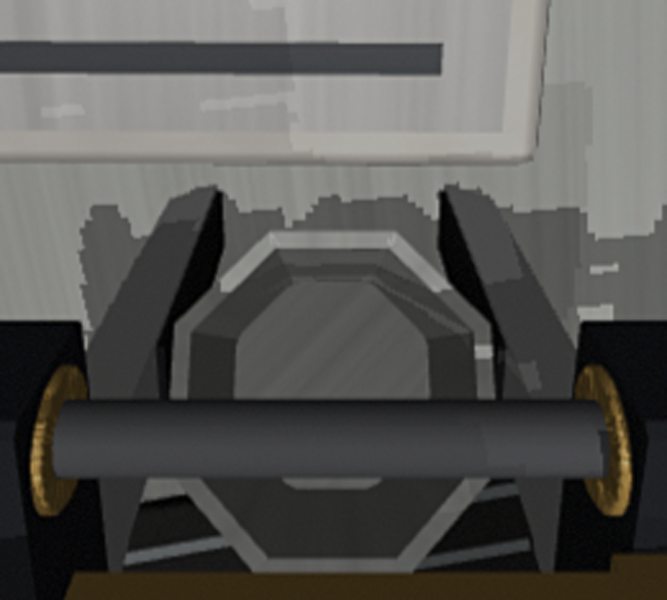

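The cup has settled upright on the table between the fingers (w7). The rim octagon runs from row 232 to row 570, and the inside bottom is visible through it. Measuring its pose.

```bash
python3 - <<'E'
from pnp import *
obj=[(-11.6,28,70),(11.6,28,70),(28,11.6,70),(-28,11.6,70),(-11.6,-28,70),(11.6,-28,70),(25,10.4,3),(-25,10.4,3)]
d=np.array([(272,232),(395,232),(492,322),(175,322),(255,571),(412,571),(427,335),(237,335)])
cuppose(obj,d/(667/260)+[130,150]); print(robot.get_obs()["tool_pos"])
E
```

```text
reproj 2.9
axis XYZ(dryer) [0.001 0.558 0.83 ] cup x [ 1.    -0.001  0.   ]
bottom-P mm [  0.6 -40.9  -7.6]
P along axis 29.2 P off axis [ -0.7  24.7 -16.6]
tilt 33.9 bottom Y-edge -0.3315 z 0.0144
[0.61998247 0.02329948 0.00298561]
```

```bash
python3 - <<'E'
from h import *
g=lambda x:cv2.cvtColor(np.ascontiguousarray(x),cv2.COLOR_RGB2GRAY).astype(np.float32)
a=np.load("w7.npy"); c=cam("wrist"); b=cam("wrist"); np.save("w8.npy",b[0])
for x in (c[0],b[0]): print(np.abs(g(x)-g(a))[230:384,190:330].mean())
o=robot.get_obs(); print(o["time"],o["width"],o["wrist_force"])
for x in (a,b[0]):
    e=g(x)[200:384,260]; print(e[::4].astype(int))
E
```

```text
18.735435
18.548979
16.0667 0.05663422960090746 [ 0.06313281  0.84362585 -0.08733411]
[159 170 171 132 136 135 136  84  85  85 123 143  77  76  64  83  83  82
  83  89  87  86  81  85  87  88  86  31  44  55  63  68  68  64  69  69
  42  42  41  42  42  43  85  89  42  43]
[162 171 173 133 137 136 137 136 137 137 140  86  88  89  89  68  56  55
  56  55  55  56  55  55  54  56  54  30  45  55  64  69  68  66  53  56
  54  54  92  54  54  53  54  53  42  42]
```

The cup kept tipping slowly and now stands upright on the table. I rise straight up, open, and locate it from above.

>>> step_arm:
  plan:
    - [[0, 0, 20, 0, 60.2], [0, 0, 60, 0, 60.2], [0, 0, 100, 0, 80], [0, 0, 140, 0, 100], [-1, -20, 175, 0, 100], [-3, -46, 200, 0, 100], [-3, -46, 200, 0, 100], [-3, -46, 200, 0, 100]]

```text
time: 16.73
tool_pos: [0.6181, -0.0242, 0.2058]
ee_rot: [3.137, -0.001, 1.459]
wrist_force: [0.5, -0.4, -1.3]
width: 0.0923
```

```bash
python3 - <<'E'
from h import *
c=cam("wrist"); o=robot.get_obs(); print(o["tool_pos"],o["ee_rot"],o["time"])
np.save("w9.npy",c[0]); print(proj(c,[.6154,-.022,.07]),proj(c,[.6154,-.022,.0]))
g=cv2.cvtColor(c[0],cv2.COLOR_RGB2GRAY)
u,v=proj(c,[.6154,-.022,.07]).astype(int)
print("row",g[v,u-70:u+70:4]); print("col",g[v-70:v+60:4,u])
cv2.imwrite("pics/w9.png",cv2.resize(c[0][:,:,::-1],None,fx=1.5,fy=1.5,interpolation=cv2.INTER_CUBIC))
E
```

```text
[ 0.61701248 -0.02330552  0.20319102] [ 3.14146352e+00 -8.85896743e-04  1.46021027e+00] 16.7833
[255.27363277 182.87452209] [255.56540181 170.41088461]
row [159 160 157 162 163 160 162 160 161 160 165 160 126  55  85 157 170 170
 169 171 173 171  74  71 112 182 177 178 181 173 175 176 176 176 173]
col [107 113 110 169 167 169 171 174 173 166  75  73 173 128 178 177 186 184
 169 162  77  77  77 145 103  27  19  47  18  18  18  70  21]
```

View pics/w9.png

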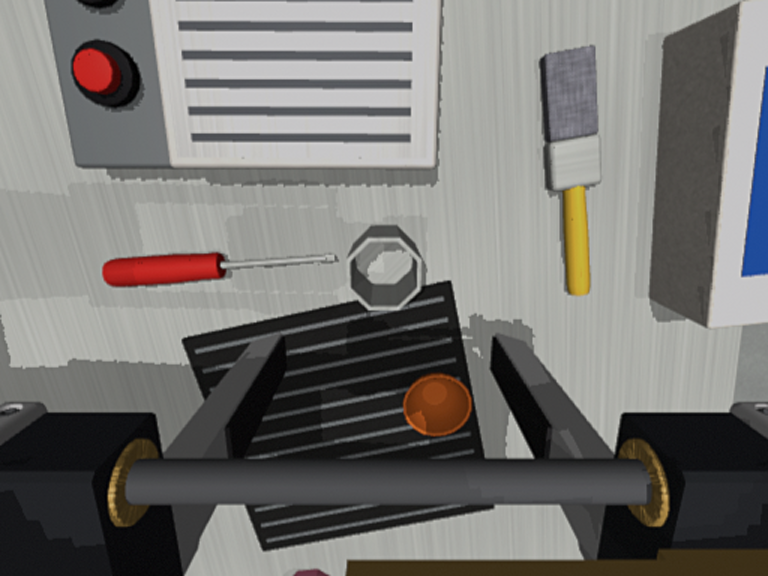

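Picture w9 shows the cup standing upright, mouth up, on the table with its rim centred at (386,273). It is clear of the driver tip (335,258) and the mat, and the dryer's right edge lies at row 165.

```bash
python3 - <<'E'
from h import *
c=cam("wrist"); D=lambda p:(round(p[0]*.994-p[1]*.11,4),round(p[0]*.11+p[1]*.994,4))
r=ray(c,386/1.5,273.5/1.5,.07); print("rim",r.round(4),D(r))
for p in ((200,166),(400,166)):
    q=ray(c,p[0]/1.5,p[1]/1.5,.05); print("edge",q.round(4),D(q))
q=ray(c,440/1.5,120/1.5,.05); print("back edge",D(q))
print(D(robot.get_obs()["tool_pos"]),robot.get_obs()["tool_pos"])
E
```

```text
rim [ 0.6161 -0.02    0.07  ] (np.float64(0.6146), np.float64(0.0479))
edge [0.4877 0.0719 0.05  ] (np.float64(0.4769), np.float64(0.1251))
edge [0.635  0.0555 0.05  ] (np.float64(0.6251), np.float64(0.125))
back edge (np.float64(0.6537), np.float64(0.1568))
(np.float64(0.6152), np.float64(0.0452)) [ 0.61636994 -0.02275802  0.20161343]
```

>>> step_arm:
  plan:
    - [[0, 3, -40, 0, 100], [0, 3, -80, 0, 100], [0, 3, -115, 0, 100], [0, 3, -138, 0, 100], [0, 3, -142, 0, 100], [0, 3, -142, 0, 100], [0, 3, -142, 0, 60], [0, 3, -142, 0, 30]]

```text
time: 17.5
tool_pos: [0.6185, -0.0203, 0.0637]
ee_rot: [3.138, -0.0, 1.461]
wrist_force: [-0.4, 0.0, 0.0]
width: 0.0838
```

>>> step_arm:
  plan:
    - [[0, 0, 0, 0, 0], [0, 0, 0, 0, 0], [0, 0, 0, 0, 0], [0, 0, 0, 0, 0], [0, 0, 0, 0, 0]]

```text
time: 17.92
tool_pos: [0.617, -0.0205, 0.0623]
ee_rot: [3.141, 0.0, 1.461]
wrist_force: [-1.5, 0.1, 2.4]
width: 0.0551
```

>>> step_arm:
  plan:
    - [[0, 0, 12, 0, 0], [0, 0, 30, 0, 0], [-8, 6, 34, 0, 0], [-8, 25, 34, 0, 0], [-6, 46, 34, 0, 0], [-6, 46, 34, 0, 0], [-5, 52, 34, 0, 0], [-5, 58, 34, 0, 0]]

```text
time: 18.58
tool_pos: [0.6118, 0.0348, 0.0962]
ee_rot: [3.141, 0.006, 1.46]
wrist_force: [-1.1, -6.6, 3.4]
width: 0.0555
```

```bash
cat > st2.py <<'E'
from h import *
o=robot.get_obs(); p=o["tool_pos"]
print(round(o["time"],2),p.round(4),"F",o["wrist_force"].round(1),"w",round(o["width"],4),"X",round(p[0]*.994-p[1]*.11,4),"Yin",round((p[0]*.11+p[1]*.994-.125)*1e3,1),"tip h",round((p[2]-.05)*1e3,1))
E
python3 st2.py
```

```text
18.58 [0.6118 0.0348 0.0962] F [-1.1 -6.6  3.4] w 0.0555 X 0.6043 Yin -23.1 tip h 46.2
```

>>> step_arm:
  plan:
    - [[1, 6, 0, 0, 0], [1, 12, 0, 0, 0], [2, 18, 0, 0, 0], [2, 24, 0, 0, 0], [3, 29, -1, 0, 0], [4, 34, -2, 0, 0], [4, 38, -4, 0, 0], [4, 40, -6, 0, 0]]

```text
time: 19.25
tool_pos: [0.6173, 0.0776, 0.0917]
ee_rot: [3.138, -0.0, 1.461]
wrist_force: [-0.7, -1.5, 7.0]
width: 0.0557
```

```bash
python3 st2.py
```

```text
19.25 [0.6173 0.0776 0.0917] F [-0.7 -1.5  7. ] w 0.0557 X 0.605 Yin 20.0 tip h 41.7
```

>>> step_arm:
  plan:
    - [[0, 5, -4, 0, 0], [1, 9, -7, 0, 0], [1, 13, -10, 0, 0], [2, 16, -13, 0, 0], [2, 19, -15, 0, 0], [2, 22, -17, 0, 0], [3, 25, -19, 0, 0], [3, 28, -20, 0, 0]]

```text
time: 19.92
tool_pos: [0.62, 0.1046, 0.0704]
ee_rot: [3.139, 0.002, 1.46]
wrist_force: [0.8, -4.0, 3.9]
width: 0.0554
```

```bash
python3 st2.py
```

```text
19.92 [0.62   0.1046 0.0704] F [ 0.8 -4.   3.9] w 0.0554 X 0.6048 Yin 47.1 tip h 20.4
```

>>> step_arm:
  plan:
    - [[1, 8, 0, 0, 0], [2, 16, 0, 0, 0], [3, 24, 0, 0, 0], [4, 32, 0, 0, 0], [5, 40, 0, 0, 0], [6, 48, 0, 0, 0], [6, 48, -3, 0, 0], [6, 48, -5, 0, 0]]

```text
time: 20.58
tool_pos: [0.6257, 0.1571, 0.0653]
ee_rot: [3.14, -0.006, 1.463]
wrist_force: [-0.4, 4.6, 5.4]
width: 0.0552
```

```bash
python3 - <<'E'
exec(open("st2.py").read())
c=cam("wrist"); np.save("w10.npy",c[0])
# rays: project expected cup outline points if lying mouth +Y: Q at TCP, axis height .078
xh=np.array([.994,-.11,0]); yh=np.array([.11,.994,0]); q=np.array([p[0],p[1],.05])
g=cv2.cvtColor(c[0],cv2.COLOR_RGB2GRAY)
for y in (-66,-40,0,4):
    print(y,[proj(c,q+yh*y*1e-3+xh*x*1e-3+np.array([0,0,z*1e-3])).round(0).tolist() for x,z in ((-12,56),(12,56),(-28,28))])
print(g[150:384:6,258])
E
```

```text
20.58 [0.6257 0.1571 0.0653] F [-0.4  4.6  5.4] w 0.0552 X 0.6046 Yin 99.9 tip h 15.3
-66 [[239.0, 363.0], [278.0, 363.0], [218.0, 329.0]]
-40 [[238.0, 327.0], [279.0, 327.0], [217.0, 297.0]]
0 [[236.0, 265.0], [281.0, 265.0], [214.0, 242.0]]
4 [[236.0, 258.0], [281.0, 258.0], [214.0, 237.0]]
[177 175  71  91 173 172  86  64 158 158 115  62 157 156  64 137  95 151
  94  94  93  69  95  94  93  94  24  46  61  70  70  73 103 103 103 103
 102  96  43]
```

>>> step_arm:
  plan:
    - [[0, 0, -3, 0, 0], [0, 0, -6, 0, 0], [0, 0, -6, 0, 0]]

```text
time: 20.88
tool_pos: [0.6259, 0.1568, 0.0644]
ee_rot: [3.138, -0.006, 1.462]
wrist_force: [-6.7, 3.3, 19.9]
width: 0.0554
```

```bash
python3 - <<'E'
exec(open("st2.py").read())
# bottom edge of cup in scene & top views: grey stats
for n in ("top","scene"):
    c=cam(n); np.save(n+"10.npy",c[0])
c=cam("wrist"); np.save("w11.npy",c[0])
g=cv2.cvtColor(c[0],cv2.COLOR_RGB2GRAY)
# visible edges on centre column: mouth rim / wall
e=cv2.Canny(g,40,100); print([150+int(i) for i in np.flatnonzero(e[150:,258])]); 
for r in (245,255,265,275,285,345,360,370): print(r,[int(i) for i in np.flatnonzero(e[r,190:330])+190])
E
```

```text
20.88 [0.6259 0.1568 0.0644] F [-6.7  3.3 19.9] w 0.0554 X 0.6049 Yin 99.7 tip h 14.4
[160, 168, 185, 194, 210, 218, 233, 236, 240, 250, 255, 273, 276, 305, 336, 373]
245 [207, 217, 222, 244, 294, 300, 310, 327]
255 [203, 214, 221, 244, 256, 257, 258, 259, 260, 261, 262, 263, 264, 265, 279, 285, 286, 287, 288, 289, 295, 303, 314]
265 [199, 212, 219, 220, 221, 226, 227, 244, 291, 292, 293, 298, 299, 300, 305, 318]
275 [196, 209, 212, 235, 236, 237, 240, 241, 242, 243, 279, 283, 286, 305, 308, 322]
285 [192, 206, 207, 212, 279, 304, 311, 322, 323, 325]
345 [214, 238, 277, 300]
360 [192, 219, 220, 237, 276, 294, 295]
370 [200, 201, 202, 203, 204, 205, 206, 207, 208, 209, 210, 213, 216, 217, 218, 219, 220, 221, 222, 223, 225, 226, 227, 229, 230, 238, 276, 283, 284, 285]
```

The cup lies flush on its side on the deck, mouth towards +y: force rises solidly when pressed, and its upper facet edges appear at columns 238/277, where predicted. Releasing and sliding the open fingers to the closed end.

>>> step_arm:
  plan:
    - [[0, 0, 6, 0, 0], [0, 0, 6, 0, 40], [0, 0, 6, 0, 60], [0, 0, 6, 0, 75], [0, 0, 8, 0, 100], [0, 0, 12, 0, 100], [0, 0, 16, 0, 100], [0, 0, 16, 0, 100]]

```text
time: 21.7
tool_pos: [0.6256, 0.1535, 0.0755]
ee_rot: [3.14, -0.0, 1.461]
wrist_force: [0.7, 0.3, -0.5]
width: 0.0862
```

```bash
python3 - <<'E'
exec(open("st2.py").read())
c=cam("wrist"); np.save("w12.npy",c[0])
g=cv2.cvtColor(c[0],cv2.COLOR_RGB2GRAY); e=cv2.Canny(g,40,100)
D=lambda q:((q[0]*.994-q[1]*.11).round(4),((q[0]*.11+q[1]*.994-.125)*1e3).round(1))
for u in (250,258,268):
    for r in np.flatnonzero(e[220:,u])+220: print(u,r,"z.106",D(ray(c,u,r,.106)),"z.05",D(ray(c,u,r,.05)))
E
```

```text
21.7 [0.6256 0.1535 0.0755] F [ 0.7  0.3 -0.5] w 0.0862 X 0.605 Yin 96.4 tip h 25.5
250 223 z.106 (np.float64(0.6002), np.float64(116.9)) z.05 (np.float64(0.5985), np.float64(94.3))
250 228 z.106 (np.float64(0.6002), np.float64(113.9)) z.05 (np.float64(0.5985), np.float64(90.1))
250 238 z.106 (np.float64(0.6002), np.float64(107.8)) z.05 (np.float64(0.5984), np.float64(81.8))
250 261 z.106 (np.float64(0.6), np.float64(93.3)) z.05 (np.float64(0.5983), np.float64(61.8))
250 263 z.106 (np.float64(0.6), np.float64(92.0)) z.05 (np.float64(0.5982), np.float64(60.0))
250 269 z.106 (np.float64(0.6), np.float64(88.1)) z.05 (np.float64(0.5982), np.float64(54.6))
250 305 z.106 (np.float64(0.5998), np.float64(63.4)) z.05 (np.float64(0.5979), np.float64(20.8))
250 336 z.106 (np.float64(0.5996), np.float64(40.5)) z.05 (np.float64(0.5976), np.float64(-10.7))
250 373 z.106 (np.float64(0.5993), np.float64(11.0)) z.05 (np.float64(0.5973), np.float64(-51.3))
258 224 z.106 (np.float64(0.6047), np.float64(116.3)) z.05 (np.float64(0.6047), np.float64(93.4))
258 228 z.106 (np.float64(0.6047), np.float64(113
[... 1102 characters left out ...]
), np.float64(81.7))
268 261 z.106 (np.float64(0.6104), np.float64(93.3)) z.05 (np.float64(0.6126), np.float64(61.8))
268 264 z.106 (np.float64(0.6105), np.float64(91.3)) z.05 (np.float64(0.6126), np.float64(59.1))
268 267 z.106 (np.float64(0.6105), np.float64(89.3)) z.05 (np.float64(0.6126), np.float64(56.4))
268 298 z.106 (np.float64(0.6107), np.float64(68.3)) z.05 (np.float64(0.6129), np.float64(27.5))
268 305 z.106 (np.float64(0.6107), np.float64(63.4)) z.05 (np.float64(0.613), np.float64(20.7))
268 336 z.106 (np.float64(0.6109), np.float64(40.5)) z.05 (np.float64(0.6132), np.float64(-10.7))
268 373 z.106 (np.float64(0.6112), np.float64(10.9)) z.05 (np.float64(0.6136), np.float64(-51.4))
```

>>> step_arm:
  plan:
    - [[-3, -30, 0, 0, 100], [-7, -63, 0, 0, 100], [-7, -63, 0, 0, 100], [-7, -63, 0, 0, 60], [-7, -63, 0, 0, 30], [-7, -63, 0, 0, 0], [-7, -63, 0, 0, 0], [-7, -63, 0, 0, 0]]

```text
time: 22.42
tool_pos: [0.618, 0.0915, 0.0744]
ee_rot: [3.142, -0.0, 1.462]
wrist_force: [0.3, 0.0, 0.2]
width: 0.0638
```

>>> step_arm:
  plan:
    - [[0, 0, 0, 0, 0], [0, 0, 0, 0, 0], [0, 0, 15, 0, 0], [0, 0, 40, 0, 0], [0, 0, 40, 0, 0]]

```text
time: 22.83
tool_pos: [0.6206, 0.0909, 0.1192]
ee_rot: [3.133, -0.001, 1.461]
wrist_force: [1.0, -0.0, -0.2]
width: 0.056
```

```bash
python3 st2.py
```

```text
22.83 [0.6206 0.0909 0.1192] F [ 1.  -0.  -0.2] w 0.056 X 0.6069 Yin 33.7 tip h 69.2
```

>>> step_arm:
  plan:
    - [[-3, -30, 0, 0, 0], [-7, -65, 0, 0, 0], [-11, -101, 0, 0, 0], [-11, -101, -15, 0, 0], [-11, -101, -35, 0, 0], [-11, -101, -46, 0, 0], [-11, -101, -48, 0, 0], [-11, -101, -48, 0, 0]]

```text
time: 23.5
tool_pos: [0.6059, -0.01, 0.0645]
ee_rot: [-3.138, 0.0, 1.461]
wrist_force: [0.9, 0.6, -1.0]
width: 0.0555
```

```bash
python3 - <<'E'
exec(open("st2.py").read())
c=cam("wrist"); np.save("w13.npy",c[0])
g=cv2.cvtColor(c[0],cv2.COLOR_RGB2GRAY); e=cv2.Canny(g,40,100)
D=lambda q:((q[0]*.994-q[1]*.11).round(4),((q[0]*.11+q[1]*.994-.125)*1e3).round(1))
for u in (258,):
    for r in np.flatnonzero(e[150:300,u])+150: print(u,r,"z.1026",D(ray(c,u,r,.1026)),"z.05",D(ray(c,u,r,.05)))
E
```

```text
23.5 [ 0.6059 -0.01    0.0645] F [ 0.9  0.6 -1. ] w 0.0555 X 0.6033 Yin -68.3 tip h 14.5
258 154 z.1026 (np.float64(0.6032), np.float64(-8.2)) z.05 (np.float64(0.6029), np.float64(-16.0))
258 156 z.1026 (np.float64(0.6032), np.float64(-9.2)) z.05 (np.float64(0.6029), np.float64(-17.3))
258 252 z.1026 (np.float64(0.6032), np.float64(-61.7)) z.05 (np.float64(0.6029), np.float64(-89.2))
258 265 z.1026 (np.float64(0.6032), np.float64(-69.6)) z.05 (np.float64(0.6029), np.float64(-100.1))
258 268 z.1026 (np.float64(0.6032), np.float64(-71.5)) z.05 (np.float64(0.6029), np.float64(-102.7))
258 276 z.1026 (np.float64(0.6032), np.float64(-76.5)) z.05 (np.float64(0.6029), np.float64(-109.6))
258 289 z.1026 (np.float64(0.6032), np.float64(-84.9)) z.05 (np.float64(0.6029), np.float64(-121.0))
258 294 z.1026 (np.float64(0.6032), np.float64(-88.2)) z.05 (np.float64(0.6029), np.float64(-125.5))
```

>>> step_arm:
  plan:
    - [[0, 5, 4, 0, 0], [1, 10, 5, 0, 0], [1, 15, 7, 0, 0], [2, 18, 11, 0, 0], [2, 21, 15, 0, 0], [2, 24, 19, 0, 0], [2, 25, 20, 0, 0]]

```text
time: 24.13
tool_pos: [0.6099, 0.0136, 0.0884]
ee_rot: [3.138, 0.003, 1.461]
wrist_force: [-0.3, -6.1, -2.1]
width: 0.0561
```

```bash
python3 st2.py
```

```text
24.13 [0.6099 0.0136 0.0884] F [-0.3 -6.1 -2.1] w 0.0561 X 0.6047 Yin -44.4 tip h 38.4
```

>>> step_arm:
  plan:
    - [[0, 2, 7, 0, 0], [1, 7, 11, 0, 0], [1, 12, 13, 0, 0], [2, 17, 15, 0, 0], [2, 22, 17, 0, 0], [3, 27, 18, 0, 0], [3, 30, 19, 0, 0]]

```text
time: 24.72
tool_pos: [0.6121, 0.0457, 0.1055]
ee_rot: [-3.142, -0.001, 1.462]
wrist_force: [-0.3, 0.0, -1.2]
width: 0.0557
```

```bash
python3 st2.py
```

```text
24.72 [0.6121 0.0457 0.1055] F [-0.3  0.  -1.2] w 0.0557 X 0.6034 Yin -12.2 tip h 55.5
```

```bash
cat > psi.py <<'E'
exec(open("st2.py").read())
c=cam("wrist"); g=cv2.cvtColor(c[0],cv2.COLOR_RGB2GRAY); e=cv2.Canny(g,25,70)
xh=np.array([.994,-.11,0]); yh=np.array([.11,.994,0]); Q=np.array([p[0],p[1],p[2]+.004])
for u in (244,250,262,268): print(u,[int(r) for r in np.flatnonzero(e[100:345,u])+100])
for r in range(150,340,15): print(r,[int(i) for i in np.flatnonzero(e[r,190:330])+190])
for s in range(30,111,10):
    cs,sn=np.cos(np.radians(s)),np.sin(np.radians(s)); m=np.array([cs,-sn]); n=np.array([-sn,-cs]); out=[]
    for al,pe in ((60,-28),(-10,-28),(-10,28)):
        for x in (-11.6,):
            w=(al*m+pe*n)*1e-3; out.append(proj(c,Q+yh*w[0]+np.array([0,0,w[1]])+xh*x*1e-3).round(0).tolist())
    print(s,"rim-top",out[0],"bot-top",out[1],"bot-low",out[2])
E
python3 psi.py
```

```text
24.72 [0.6121 0.0457 0.1055] F [-0.3  0.  -1.2] w 0.0557 X 0.6034 Yin -12.2 tip h 55.5
244 [100, 108, 124, 131, 138, 147, 152, 249, 263, 270, 285, 293, 297, 301, 336, 344]
250 [100, 108, 124, 131, 137, 147, 152, 251, 252, 266, 270, 284, 292, 296, 299, 336, 343]
262 [100, 108, 124, 131, 139, 143, 147, 152, 251, 265, 268, 281, 294, 295, 297, 336, 341, 344]
268 [100, 108, 124, 131, 141, 147, 152, 250, 264, 268, 280, 293, 296, 336, 340, 343]
150 [297, 311, 317, 319, 321]
165 [202, 214, 238, 279, 303, 305, 306, 311, 318, 320]
180 [214, 238, 279, 303, 310, 317, 319]
195 [238, 279, 282, 308, 309, 310, 311, 316]
210 [214, 238, 279, 303]
225 [202, 203, 204, 214, 238, 279, 303, 313, 314, 315, 316]
240 [190, 208, 214, 230, 238, 279, 303, 308, 309, 328]
255 [203, 214, 238, 278, 303, 315, 329]
270 [197, 210, 220, 221, 222, 223, 225, 238, 241, 242, 243, 244, 245, 246, 247, 248, 249, 250, 270, 274, 275, 276, 277, 278, 279, 294, 295, 296, 297, 307, 320]
285 [191, 194, 206, 241, 242, 243, 244, 245, 305, 306, 307, 308, 309, 310, 311, 323, 326]
300 [192, 195, 201, 227, 228, 229, 230, 231, 245, 246, 247, 248, 249, 312, 313, 314, 315, 316, 321, 325]
315 [317, 319, 320, 321, 322, 323, 324, 325, 326]
330 []
30 rim-top [240.0, 135.0] bot-top [238.0, 250.0] bot-low [243.0, 254.0]
40 rim-top [241.0, 137.0] bot-top [238.0, 241.0] bot-low [243.0, 260.0]
50 rim-top [242.0, 141.0] bot-top [238.0, 231.0] bot-low [242.0, 266.0]
60 rim-top [243.0, 147.0] bot-top [238.0, 222.0] bot-low [242.0, 271.0]
70 rim-top [244.0, 156.0] bot-top [238.0, 214.0] bot-low [242.0, 276.0]
80 rim-top [244.0, 165.0] bot-top [239.0, 207.0] bot-low [241.0, 280.0]
90 rim-top [245.0, 176.0] bot-top [239.0, 201.0] bot-low [241.0, 282.0]
100 rim-top [245.0, 187.0] bot-top [240.0, 197.0] bot-low [240.0, 283.0]
110 rim-top [245.0, 199.0] bot-top [240.0, 194.0] bot-low [240.0, 283.0]
```

Numbers show the cup has not rotated: its facet edges at columns 238/279 and rim row 152 are as before, so its lip slid over the edge. Back off, go lower, press first and then rise.

>>> step_arm:
  plan:
    - [[-3, -30, 0, 0, 0], [-6, -58, 0, 0, 0], [-6, -58, -20, 0, 0], [-6, -58, -38, 0, 0], [-6, -58, -42, 0, 0], [-6, -55, -42, 0, 0], [-5, -48, -42, 0, 0], [-4, -42, -42, 0, 0]]

```text
time: 25.43
tool_pos: [0.6089, 0.0035, 0.0649]
ee_rot: [3.139, -0.0, 1.461]
wrist_force: [0.1, 0.4, -1.6]
width: 0.0555
```

```bash
python3 st2.py
```

```text
25.43 [0.6089 0.0035 0.0649] F [ 0.1  0.4 -1.6] w 0.0555 X 0.6049 Yin -54.6 tip h 14.9
```

```bash
sed -i 's/range(30,111,10)/range(-30,41,10)/' psi.py; python3 psi.py | grep -v "^[23][0-9][0-9] \[$" | sed -n '1,6p;18,40p'
```

```text
25.43 [0.6089 0.0035 0.0649] F [ 0.1  0.4 -1.6] w 0.0555 X 0.6049 Yin -54.6 tip h 14.9
244 [116, 126, 144, 145, 150, 152, 252, 265, 266, 269, 275, 285, 289, 304, 306, 308, 336, 340, 344]
250 [116, 126, 144, 150, 152, 251, 265, 268, 275, 283, 288, 303, 305, 308, 336, 339, 343]
262 [117, 126, 145, 146, 150, 152, 250, 264, 270, 271, 275, 281, 285, 300, 304, 335, 337, 341]
268 [117, 126, 145, 150, 152, 249, 263, 270, 275, 280, 284, 299, 303, 336, 340]
150 [234, 235, 236, 237, 238, 239, 240, 241, 242, 243, 244, 245, 246, 247, 248, 249, 250, 251, 252, 253, 254, 255, 256, 257, 258, 259, 260, 261, 262, 263, 264, 265, 266, 267, 268, 269, 270, 271, 272, 273, 274, 275, 276, 277, 278, 279, 280, 281, 282, 283, 284, 285, 286, 287, 327]
330 []
-30 rim-top [233.0, 210.0] bot-top [240.0, 283.0] bot-low [243.0, 214.0]
-20 rim-top [234.0, 186.0] bot-top [239.0, 281.0] bot-low [243.0, 220.0]
-10 rim-top [235.0, 167.0] bot-top [239.0, 278.0] bot-low [243.0, 227.0]
0 rim-top [236.0, 152.0] bot-top [239.0, 273.0] bot-low [243.0, 233.0]
10 rim-top [237.0, 142.0] bot-top [238.0, 266.0] bot-low [243.0, 240.0]
20 rim-top [239.0, 137.0] bot-top [238.0, 259.0] bot-low [243.0, 247.0]
30 rim-top [240.0, 135.0] bot-top [238.0, 250.0] bot-low [243.0, 254.0]
40 rim-top [241.0, 137.0] bot-top [238.0, 241.0] bot-low [243.0, 260.0]
```

```bash
python3 - <<'E'
exec(open("st2.py").read())
c=cam("wrist"); g=cv2.cvtColor(c[0],cv2.COLOR_RGB2GRAY); e=cv2.Canny(g,25,70)
W=lambda X,Y:np.array([.994*X+.11*Y,-.11*X+.994*Y])
for X in (.54,.575,.605,.635):
    uv=[proj(c,[*W(X,.125),z]).round(0) for z in (.05,.0)]; u=int(uv[0][0]); print(X,[x.tolist() for x in uv],[int(r) for r in np.flatnonzero(e[60:230,u])+60], g[100:200:6,u])
for r in (146,149,152,155,158,162,170): print(r,g[r,200:320:4])
h=cv2.cvtColor(c[0],cv2.COLOR_RGB2HSV); print(h[100:290:8,258].tolist())
E
```

```text
25.48 [0.6092 0.0048 0.0651] F [ 0.9  1.  -1.6] w 0.0555 X 0.605 Yin -53.2 tip h 15.1
0.54 [[162.0, 152.0], [181.0, 144.0]] [68, 89, 99, 118, 127, 132, 154, 163] [178 174 174 133  72 173 157 157 161 107  88 140 139 137 138 139 138]
0.575 [[214.0, 153.0], [223.0, 144.0]] [69, 89, 99, 119, 128, 135, 154, 157, 158, 159, 160, 161, 162, 163, 165, 166, 167, 168, 169, 170, 171, 172, 173, 174, 175, 176, 177, 178, 179, 180, 181, 185, 186, 187, 188, 189, 190, 191, 192, 193, 194, 195, 196, 197, 198, 199, 200, 201, 202, 203, 204, 205, 206, 207, 208, 209, 210, 211, 212, 213, 214, 215, 216, 217, 218, 219, 220, 224, 225, 226, 227, 228, 229] [178 174 173 160  71 172 157 155 160 115 110 126 131 126 125 125 127]
0.605 [[259.0, 153.0], [258.0, 144.0]] [69, 90, 99, 119, 128, 145, 153] [178 173 172 162  73 172 169 170 162 176 175 175 174 174 174 175 175]
0.635 [[303.0, 153.0], [294.0, 144.0]] [69, 90, 99, 119, 120, 121, 122, 123, 124, 125, 126, 127, 145, 155, 157, 158, 159, 160, 161, 162, 163, 165, 169, 172, 173, 174, 177, 178, 179, 180, 181, 182, 183, 184, 185, 186, 187, 188, 189, 190, 191, 192, 193, 19
[... 750 characters left out ...]
121 117 120 122 176 174 174 175 174 175 174 174
 175 175 116 116 118 118 112 121  98 101  98  97]
162 [ 88  88 109  87 122 118 122 118 120 123 176 174 174 175 174 174 175 175
 174 175  88 116 118 117 112 120  97 100  96  96]
170 [142 142 144 139 122 117 121 117 120 123 176 175 174 175 174 175 175 174
 174 174 116 115 117 119 112 120 134 142 138 137]
[[23, 6, 179], [10, 4, 174], [10, 4, 172], [105, 13, 76], [12, 7, 171], [23, 6, 168], [15, 15, 166], [120, 1, 176], [120, 1, 175], [120, 1, 175], [150, 1, 176], [0, 0, 175], [135, 3, 176], [150, 1, 176], [150, 1, 175], [150, 1, 175], [120, 1, 176], [120, 1, 176], [150, 1, 175], [38, 10, 105], [30, 8, 102], [30, 7, 177], [10, 36, 21], [90, 8, 63]]
```

>>> step_arm:
  plan:
    - [[0, 0, 8, 0, 0], [0, 0, 13, 0, 0], [1, 5, 13, 0, 0], [1, 9, 13, 0, 0], [1, 12, 13, 0, 0], [1, 14, 13, 0, 0]]

```text
time: 26.03
tool_pos: [0.6104, 0.0115, 0.079]
ee_rot: [3.136, 0.01, 1.459]
wrist_force: [-1.5, -13.6, 5.8]
width: 0.0556
```

```bash
python3 st2.py
```

```text
26.03 [0.6104 0.0115 0.079 ] F [ -1.5 -13.6   5.8] w 0.0556 X 0.6055 Yin -46.4 tip h 29.0
```

>>> step_arm:
  plan:
    - [[0, 3, 2, 0, 0], [0, 5, 5, 0, 0], [1, 7, 7, 0, 0], [1, 10, 10, 0, 0], [1, 13, 13, 0, 0], [1, 15, 14, 0, 0]]

```text
time: 26.53
tool_pos: [0.6106, 0.0289, 0.0912]
ee_rot: [3.139, 0.005, 1.46]
wrist_force: [0.5, -4.7, -0.6]
width: 0.056
```

```bash
python3 psi.py | sed -n '1,5p;6,18p'
```

```text
26.53 [0.6106 0.0289 0.0912] F [ 0.5 -4.7 -0.6] w 0.056 X 0.6037 Yin -29.1 tip h 41.2
244 [100, 109, 126, 134, 150, 157, 188, 250, 264, 268, 274, 278, 291, 294, 336, 340, 344]
250 [100, 109, 126, 134, 150, 157, 192, 193, 249, 263, 264, 267, 268, 274, 277, 290, 293, 336, 339, 343]
262 [100, 109, 126, 134, 150, 157, 197, 248, 266, 270, 274, 287, 291, 338, 340]
268 [100, 109, 126, 134, 150, 157, 199, 200, 250, 251, 265, 269, 273, 286, 290, 303, 305, 335, 339]
150 [190, 191, 192, 193, 194, 195, 196, 197, 198, 199, 200, 201, 202, 203, 204, 205, 206, 207, 208, 209, 210, 211, 212, 213, 214, 215, 216, 217, 218, 219, 220, 221, 222, 223, 224, 225, 226, 227, 228, 229, 230, 231, 232, 233, 234, 235, 236, 237, 238, 239, 240, 241, 242, 243, 244, 245, 246, 247, 248, 249, 250, 251, 252, 253, 254, 255, 256, 257, 258, 259, 260, 261, 262, 263, 264, 265, 266, 267, 268, 269, 270, 271, 272, 273, 274, 275, 276, 277, 278, 279, 280, 281, 282, 283, 284, 285, 286, 287, 288, 289, 290, 291, 292, 293, 294, 295, 296, 297, 298, 314, 322, 324]
165 [220, 221, 222, 240, 277, 295, 296, 297, 313, 321, 323]
180 [194, 195, 196, 197, 198, 199, 200, 204, 205, 206, 207, 208, 209, 210, 211, 212, 213, 214, 215, 216, 217, 240, 266, 277, 302, 303, 304, 305, 306, 307, 308, 309, 310, 311, 312, 313, 314, 318, 319, 320]
195 [216, 239, 253, 266, 278, 301, 313]
210 [216, 239, 278, 302, 313]
225 [202, 203, 204, 213, 215, 239, 278, 302, 304, 313, 314, 315, 316]
240 [190, 208, 214, 230, 238, 278, 303, 308, 309, 328]
255 [203, 214, 238, 303, 315, 317, 318, 319, 320, 321, 329]
270 [197, 210, 213, 238, 251, 254, 255, 256, 257, 258, 259, 260, 261, 262, 263, 282, 284, 304, 320]
285 [191, 194, 207, 208, 209, 210, 272, 273, 274, 275, 276, 291, 292, 293, 294, 295, 323, 324, 325, 329]
300 [192, 196, 201, 202, 214, 215, 216, 217, 218, 284, 285, 286, 287, 288, 303, 304, 305, 306, 315, 316, 321, 325]
315 []
330 []
```

>>> step_arm:
  plan:
    - [[0, 3, 1, 0, 0], [1, 6, 2, 0, 0], [1, 9, 3, 0, 0], [1, 12, 4, 0, 0], [2, 15, 5, 0, 0], [2, 18, 6, 0, 0], [2, 20, 6, 0, 0]]

```text
time: 27.17
tool_pos: [0.6125, 0.0493, 0.0973]
ee_rot: [3.14, 0.005, 1.46]
wrist_force: [0.2, -5.2, 2.4]
width: 0.0556
```

```bash
cat > psi2.py <<'E'
exec(open("st2.py").read())
c=cam("wrist"); g=cv2.cvtColor(c[0],cv2.COLOR_RGB2GRAY); e=cv2.Canny(g,25,70)
R=[];
for r in range(140,262,3):
    a=[i for i in np.flatnonzero(e[r,230:252])+230]; b=[i for i in np.flatnonzero(e[r,266:290])+266]
    if len(a)==1 and len(b)==1: R.append((r,int(b[0]-a[0])))
print(R)
R=np.array([x for x in R if 33<=x[1]<=47],float)
# facet edge points -> 3D by width (23.2 mm) -> tilt
K=c[1]; z=K[0,0]*23.2/R[:,1]; y=(R[:,0]-K[1,2])/K[1,1]*z
k=np.polyfit(R[:,0],1/R[:,1],1); r0,r1=R[0,0],R[-1,0]
zz=[K[0,0]*23.2*np.polyval(k,r) for r in (r0,r1)]; yy=[(r-K[1,2])/K[1,1]*q for r,q in zip((r0,r1),zz)]
ang=np.degrees(np.arctan2(zz[0]-zz[1],yy[1]-yy[0])); print("rows",r0,r1,"tilt psi",round(ang+16.1,1),"len",round(np.hypot(zz[0]-zz[1],yy[1]-yy[0]),1))
E
python3 psi2.py
```

```text
27.17 [0.6125 0.0493 0.0973] F [ 0.2 -5.2  2.4] w 0.0556 X 0.6034 Yin -8.6 tip h 47.3
[(164, 45), (176, 35), (179, 35), (182, 35), (185, 35), (188, 35), (191, 35), (194, 35), (197, 37), (200, 37), (203, 37), (206, 37), (209, 37), (212, 37), (215, 37), (218, 38), (221, 38), (224, 38), (227, 39), (230, 39), (233, 39)]
rows 164.0 233.0 tilt psi 28.7 len 44.3
```

>>> step_arm:
  plan:
    - [[0, 4, 1, 0, 0], [1, 8, 2, 0, 0], [1, 12, 2, 0, 0], [2, 16, 2, 0, 0], [2, 20, 2, 0, 0], [2, 23, 1, 0, 0], [2, 25, 0, 0, 0]]

```text
time: 27.8
tool_pos: [0.6147, 0.0774, 0.0974]
ee_rot: [3.139, -0.001, 1.461]
wrist_force: [-0.1, -3.3, 4.7]
width: 0.0558
```

```bash
python3 psi2.py
```

```text
27.8 [0.6147 0.0774 0.0974] F [-0.1 -3.3  4.7] w 0.0558 X 0.6025 Yin 19.5 tip h 47.4
[(236, 47), (239, 47), (245, 46), (248, 46)]
rows 236.0 248.0 tilt psi -13.2 len 7.6
```

The cup now seems mouth-down: the wall facet is gone from view and the closed end shows at rows 236–248, with light upward force. Lifting a little, carrying it inwards and pressing it square on the plate.

>>> step_arm:
  plan:
    - [[0, 0, 8, 0, 0], [0, 0, 15, 0, 0], [-4, 20, 15, 0, 0], [-9, 45, 15, 0, 0], [-14, 72, 15, 0, 0], [-14, 72, 15, 0, 0], [-14, 72, 9, 0, 0], [-14, 72, 5, 0, 0]]

```text
time: 28.52
tool_pos: [0.5997, 0.1488, 0.1009]
ee_rot: [-3.141, -0.0, 1.461]
wrist_force: [0.1, -0.4, -1.9]
width: 0.0556
```

>>> step_arm:
  plan:
    - [[0, 0, -2, 0, 0], [0, 0, -4, 0, 0], [0, 0, -6, 0, 0], [0, 0, -8, 0, 0], [0, 0, -8, 0, 0]]

```text
time: 28.93
tool_pos: [0.5999, 0.1493, 0.0983]
ee_rot: [3.141, -0.004, 1.46]
wrist_force: [-7.0, 2.4, 15.9]
width: 0.0556
```

```bash
python3 - <<'E'
exec(open("st2.py").read())
c=cam("wrist"); np.save("w20.npy",c[0]); g=cv2.cvtColor(c[0],cv2.COLOR_RGB2GRAY); e=cv2.Canny(g,25,70)
print([[u,[int(r) for r in np.flatnonzero(e[150:330,u])+150]] for u in (246,252,258,264,270)])
for r in range(190,310,8): print(r,[int(i) for i in np.flatnonzero(e[r,190:330])+190],g[r,200:320:8])
# expected outline, upright mouth-down, axis through TCP, top z=.12
W=lambda x,y,z:proj(c,[p[0]+.994*x+.11*y,p[1]-.11*x+.994*y,z]).round(0).tolist()
print("top face",[W(x,y,.12) for x,y in ((-.0116,.028),(.0116,.028),(.028,.0116),(-.028,.0116),(-.028,-.0116),(-.0116,-.028))],"rim +Y",W(-.0116,.028,.05))
E
```

```text
28.93 [0.5999 0.1493 0.0983] F [-7.   2.4 15.9] w 0.0556 X 0.5798 Yin 89.4 tip h 48.3
[[246, [162, 170, 176, 184, 254, 265, 268, 305]], [252, [162, 170, 175, 184, 252, 254, 265, 268, 269, 305]], [258, [162, 170, 176, 177, 183, 252, 254, 264, 270, 305]], [264, [162, 170, 184, 251, 253, 264, 269, 292, 296, 297, 298, 302, 305]], [270, [162, 170, 184, 255, 266, 269, 292, 305]]]
190 [235, 236, 274, 325, 329] [ 67  67  67  66  67  93  99 101  96 103  78  64  63  65  64]
198 [226, 227, 275, 290, 291, 292, 328] [158 172 164 170  92  93 100 100  95 104  77  71 161 161 158]
206 [276, 297, 298, 299, 300, 301, 302, 303, 304, 305, 306, 307, 308, 309, 310, 311, 312, 313, 314, 315, 316, 317, 318, 319, 320, 321, 322, 323, 324, 327] [ 67  67  71  89  90  91  99 101  95 103  76  76  87  87  86]
214 [221, 276, 297, 327] [158 169 165  89  87  89  99 101  94 103  77  78  82 164 157]
222 [197, 198, 211, 212, 213, 214, 215, 219, 277, 298, 300, 302, 303, 304, 305, 306, 316] [160 166 165  89  86  95 100 101  95 106  78  79  78  83  97]
230 [195, 212, 217, 221, 277, 300, 304, 305, 323, 329] [ 79  80   5  91  
[... 849 characters left out ...]
309, 323] [ 7 42 89 92 89 86 91 90 89 90 97 86 90 89  7]
286 [191, 195, 206, 212, 305, 311, 323, 325] [ 8 45 91 88 87 92 89 88 89 87 90 87 90 88  9]
294 [192, 195, 203, 214, 261, 262, 280, 297, 303, 314, 322, 325] [  6 115  89  89  89  88  87  90  95 102  91  89  91 108 110]
302 [193, 196, 201, 203, 204, 205, 206, 207, 208, 209, 210, 211, 212, 213, 214, 215, 216, 217, 218, 219, 220, 223, 224, 264, 296, 297, 298, 299, 300, 301, 302, 303, 304, 305, 306, 307, 308, 309, 310, 311, 312, 313, 314, 316, 321, 324] [  8 107 107  92  89  90  88  87  91 100  98 106 111 112 110]
top face [[238.0, 205.0], [278.0, 205.0], [306.0, 231.0], [211.0, 231.0], [213.0, 266.0], [240.0, 289.0]] rim +Y [244.0, 178.0]
```

The numbers disagree with that: the wall facet's edges narrow from 46 px (row 246) to 39 px (row 190), so the cup is still about 30° short of mouth-down, standing on one lip edge. I drag it under light load to turn it the rest of the way.

>>> step_arm:
  plan:
    - [[1, 5, -1, 0, 0], [1, 10, -2, 0, 0], [2, 15, -3, 0, 0], [2, 20, -4, 0, 0], [3, 25, -6, 0, 0], [3, 28, -8, 0, 0], [3, 30, -8, 0, 0]]

```text
time: 29.57
tool_pos: [0.6045, 0.1764, 0.0877]
ee_rot: [3.138, 0.003, 1.459]
wrist_force: [0.9, -0.5, 8.8]
width: 0.0546
```

```bash
python3 psi2.py
```

```text
29.57 [0.6045 0.1764 0.0877] F [ 0.9 -0.5  8.8] w 0.0546 X 0.5815 Yin 116.8 tip h 37.7
[]Traceback (most recent call last):
  File "psi2.py", line 10, in <module>
    K=c[1]; z=K[0,0]*23.2/R[:,1]; y=(R[:,0]-K[1,2])/K[1,1]*z
                          ~^^^^^
IndexError: too many indices for array: array is 1-dimensional, but 2 were indexed
```

```bash
cat > top.py <<'E'
exec(open("st2.py").read())
c=cam("wrist"); g=cv2.cvtColor(c[0],cv2.COLOR_RGB2GRAY); e=cv2.Canny(g,25,70)
print([[u,[int(r) for r in np.flatnonzero(e[170:332,u])+170]] for u in (246,252,258,264,270)])
for r in list(range(200,310,8))+[345,350,355,360,365]: print(r,[int(i) for i in np.flatnonzero(e[r,200:320])+200][:14],g[r,204:316:8])
for dy in (0,-.01,-.02):
    W=lambda x,y,z:proj(c,[p[0]+.994*x+.11*(y+dy),p[1]-.11*x+.994*(y+dy),z]).round(0).tolist()
    print(dy,"top",[W(x,y,.12) for x,y in ((-.0116,.028),(.028,.0116),(-.028,-.0116),(-.0116,-.028))],"rim +Y",W(-.0116,.028,.05))
E
python3 top.py
```

```text
29.62 [0.6046 0.177  0.0877] F [-1.2 -6.9 10. ] w 0.0551 X 0.5815 Yin 117.4 tip h 37.7
[[246, [177, 185, 199, 243, 249, 263, 269, 305]], [252, [177, 185, 199, 243, 252, 265, 268, 305]], [258, [177, 185, 199, 243, 251, 252, 265, 268, 305]], [264, [172, 173, 174, 175, 177, 185, 196, 199, 243, 251, 264, 267, 305]], [270, [171, 177, 185, 200, 243, 250, 263, 270, 305]]]
200 [200, 201, 202, 203, 204, 205, 206, 207, 208, 209, 210, 211, 212, 213] [ 88  86  86  86  79  80  80  86 102 106 103 105 101 102]
208 [240, 277] [167 163 164 164 163  68  68  69  70  56 160 166 159 158]
216 [231, 232, 285, 286] [163 158 160 164  66  69  68  68  69  56  57 163 155 154]
224 [205, 206, 207, 215, 216, 217, 219, 228, 300, 301, 302, 311, 312, 313] [67 77 41 57 66 69 69 69 68 67 54 55 30 78]
232 [212, 217, 221, 230, 231, 232, 233, 295, 296, 297, 299, 300, 305, 306] [ 77  28 103  52  69  68  70  69  69  69  55  55  36  78]
240 [209, 218, 233, 299, 308] [59  6 52 51 69 67 69 68 70 71 56 54 18 33]
248 [206, 216, 232, 233, 239, 240, 275, 276, 277, 278, 279, 284, 285, 300] [ 60   7  50  49 153 149 151 145 151 141 1
[... 769 characters left out ...]
154 157 155 152 101 104 105 106 102 103 102]
355 [203, 238, 239, 240, 241, 242, 243, 244] [159 153 152 158 146 142 100 101 106 103 107 101 103 103]
360 [206, 211, 212, 213, 214, 215, 216, 217, 218, 219, 220, 221, 222, 236] [ 87 130 133  92  94  93 103 102 105 104 107 101 103 104]
365 [226, 227, 228, 229, 230, 231, 232, 233, 234, 235, 236, 237, 238, 239] [102 101  99  94  78  59 103 102 106 104 105 104 102 102]
0 top [[237.0, 212.0], [309.0, 239.0], [211.0, 276.0], [239.0, 300.0]] rim +Y [243.0, 181.0]
-0.01 top [[238.0, 229.0], [308.0, 255.0], [211.0, 291.0], [240.0, 314.0]] rim +Y [243.0, 193.0]
-0.02 top [[238.0, 245.0], [307.0, 271.0], [212.0, 305.0], [240.0, 328.0]] rim +Y [244.0, 205.0]
```

Now it fits: the rim's near edge shows at row 206 and the closed end's near edge at row 249. An upright mouth-down cup, 21 mm off the TCP, predicts 206 and 247. I relieve the load, open gently and rise.

>>> step_arm:
  plan:
    - [[0, -2, 2, 0, 0], [0, -3, 3, 0, 0], [0, -3, 3, 0, 56], [0, -3, 3, 0, 58], [0, -3, 3, 0, 60], [0, -3, 3, 0, 63], [0, -3, 3, 0, 75], [0, -3, 3, 0, 95]]

```text
time: 30.33
tool_pos: [0.6022, 0.1756, 0.0876]
ee_rot: [-3.14, 0.0, 1.461]
wrist_force: [-0.2, 0.3, 0.3]
width: 0.069
```

```bash
python3 top.py | grep -v "^3[46]"
```

```text
30.33 [0.6022 0.1756 0.0876] F [-0.2  0.3  0.3] w 0.069 X 0.5793 Yin 115.8 tip h 37.6
[[246, [175, 183, 197, 241, 250, 263, 264, 270, 305]], [252, [175, 183, 198, 241, 250, 263, 269, 305]], [258, [175, 183, 198, 241, 253, 265, 266, 269, 305]], [264, [175, 183, 198, 241, 252, 265, 268, 305]], [270, [175, 183, 198, 241, 251, 264, 267, 268, 305]]]
200 [] [65 65 65 65 64 65 65 70 70 64 64 63 64 63]
208 [238, 239, 279, 280] [154 157 157 156 159  67  68  68  69  56 157 153 154 157]
216 [230, 231, 288, 289] [156 158 159 157  65  68  67  69  67  66  56 154 154 156]
224 [204, 205, 206, 224, 308, 312, 313] [47 39 40 66 68 68 67 68 68 69 54 56 62 41]
232 [200, 201, 207, 211, 222, 228, 298, 309, 316, 317] [  5  96 103  67  68  68  67  69  68  70  56  55 155 158]
240 [208, 212, 213, 214, 215, 216, 217, 226, 301, 302, 303, 304, 305, 306] [ 6 51 49 67 67 81 72 74 72 76 55 54 54 76]
248 [207, 217, 224, 225, 230, 231, 278, 279, 280, 284, 288, 289, 302, 305] [  8  99  49  63 147 148 146 142 149 151 157  56  50  98]
256 [204, 214, 222, 223, 281, 296, 297, 305, 313] [ 54 101  48  93  93  93  93  91  92 
[... 364 characters left out ...]
[212, 307] [104  93  92  91  89  93  90  91  92  90  91  89  92 106]
296 [200, 201, 202, 203, 204, 205, 206, 207, 208, 209, 210, 211, 309, 310] [76 91 92 91 90 88 93 91 90 91 90 90 91 97]
304 [] [104 110  89  90  89  87  85  90  88  98 100  98  89 103]
350 [202, 261, 262] [154 149 152 155 151 154 154 143 101 102 102 103 100 103]
355 [205, 244, 245, 246] [ 96 149 151 153 153 141 100  99 102 103 103 104 101 103]
0 top [[237.0, 211.0], [308.0, 239.0], [210.0, 276.0], [239.0, 300.0]] rim +Y [244.0, 181.0]
-0.01 top [[237.0, 228.0], [308.0, 255.0], [211.0, 291.0], [239.0, 314.0]] rim +Y [244.0, 193.0]
-0.02 top [[238.0, 245.0], [307.0, 271.0], [212.0, 305.0], [240.0, 328.0]] rim +Y [244.0, 205.0]
```

The cup stands alone, mouth-down, outline unchanged after release. Rising straight up and looking at the result and the keys numerically.

>>> step_arm:
  plan:
    - [[0, 0, 10, 0, 95], [0, 0, 40, 0, 95], [0, 0, 80, 0, 95], [0, 0, 112, 0, 95], [-40, 8, 112, 0, 60], [-80, 16, 112, 0, 30], [-105, 21, 112, 0, 0], [-105, 21, 112, 0, 0]]

```text
time: 31.05
tool_pos: [0.4942, 0.1977, 0.2024]
ee_rot: [-3.142, -0.001, 1.464]
wrist_force: [0.1, 0.6, 0.1]
width: 0.066
```

```bash
python3 - <<'E'
exec(open("st2.py").read())
W2=lambda q:(round(q[0]*.994-q[1]*.11,4),round(q[0]*.11+q[1]*.994,4))
for n in ("wrist","top"):
    c=cam(n)
    for k,lo,hi in (("green",(50,120,50),(80,255,255)),("blue",(105,120,60),(125,255,255)),("red",(0,150,60),(6,255,255))):
        for st,ce in blobs(c,lo,hi,60):
            q=ray(c,*ce,.057)
            if .4<q[0]<.48 and .1<q[1]<.32: print(n,k,st,ce,q.round(4),W2(q))
    if n=="wrist":
        g=cv2.cvtColor(c[0],cv2.COLOR_RGB2GRAY); np.save("w30.npy",c[0])
        ctr=np.array([.5793*.994+.11*.2205,-.5793*.11+.994*.2205,.12]); print("cup top pred",proj(c,ctr),"base",proj(c,[*ctr[:2],.05]))
        u,v=proj(c,ctr).astype(int)
        if 40<u<470 and 40<v<350: print(g[v,max(0,u-60):u+60:5],g[max(0,v-60):v+60:5,u])
E
```

```text
31.05 [0.4942 0.1977 0.2024] F [0.1 0.6 0.1] w 0.066 X 0.4695 Yin 125.9 tip h 152.4
wrist green [197, 110, 25, 26, 499] [209.1, 122.5] [0.4477 0.271  0.057 ] (np.float64(0.4152), np.float64(0.3186))
wrist blue [200, 168, 24, 24, 435] [211.3, 180.0] [0.4402 0.2066 0.057 ] (np.float64(0.4148), np.float64(0.2538))
wrist red [208, 220, 17, 23, 306] [215.8, 230.6] [0.436  0.1433 0.057 ] (np.float64(0.4176), np.float64(0.1904))
cup top pred [370.23033653 228.33376858] base [348.76593085 205.6763981 ]
[  9  78  76  76 102 117  45 105 108 155 150 103 101 104 143 155 155 158
 159 153 151 153 151 149] [125 168 131 125  67  69 102 157 158 156 158 107 101 103 107 100 102 165
 164  66 160 177 159  91]
top blue [121, 240, 15, 14, 166] [128.2, 246.5] [0.4396 0.2071 0.057 ] (np.float64(0.4142), np.float64(0.2542))
top red [153, 243, 14, 14, 156] [159.5, 249.5] [0.4324 0.1421 0.057 ] (np.float64(0.4141), np.float64(0.1889))
```

>>> step_arm:
  plan:
    - [[-40, 6, 0, 0, 0], [-56, 10, 0, 0, 0], [-56, 10, -20, 0, 0], [-56, 10, -55, 0, 0], [-56, 10, -90, 0, 0], [-56, 10, -115, 0, 0], [-56, 10, -125, 0, 0], [-56, 10, -125, 0, 0]]

```text
time: 31.82
tool_pos: [0.4408, 0.2056, 0.0725]
ee_rot: [-3.136, 0.003, 1.46]
wrist_force: [-0.2, 0.0, -1.0]
width: 0.0051
```

>>> step_arm:
  plan:
    - [[0, 0, 0, 0, 0], [0, 0, 0, 0, 0], [0, 0, 0, 0, 0]]

```text
time: 32.07
tool_pos: [0.4439, 0.207, 0.0779]
ee_rot: [3.137, -0.002, 1.461]
wrist_force: [0.3, 0.4, -0.4]
width: 0.0007
```

>>> step_arm:
  plan:
    - [[-4, 0, -10, 0, 0], [-4, 0, -18, 0, 0], [-4, 0, -24, 0, 0], [-4, 0, -29, 0, 0], [-4, 0, -33, 0, 0], [-4, 0, -34, 0, 0], [-4, 0, -34, 0, 0], [-4, 0, -34, 0, 0]]

```text
time: 32.73
tool_pos: [0.4385, 0.2069, 0.0505]
ee_rot: [3.139, -0.001, 1.461]
wrist_force: [-17.8, -5.7, 43.2]
width: 0.0003
```

>>> step_arm:
  plan:
    - [[0, 0, 4, 0, 0], [0, 0, 10, 0, 0], [0, 0, 25, 0, 0], [0, 0, 40, 0, 0], [4, 35, 40, 0, 0], [8, 64, 40, 0, 0], [8, 64, 40, 0, 0], [8, 64, 34, 0, 0]]

```text
time: 33.4
tool_pos: [0.4464, 0.2715, 0.0757]
ee_rot: [3.14, -0.0, 1.463]
wrist_force: [0.5, 0.5, 0.3]
width: 0.0005
```

>>> step_arm:
  plan:
    - [[0, 0, 0, 0, 0], [0, 0, 0, 0, 0]]

```text
time: 33.57
tool_pos: [0.445, 0.2693, 0.074]
ee_rot: [-3.139, 0.002, 1.46]
wrist_force: [-0.1, 1.2, 0.4]
width: 0.0005
```

>>> step_arm:
  plan:
    - [[2, 1, -10, 0, 0], [2, 1, -18, 0, 0], [2, 1, -23, 0, 0], [2, 1, -27, 0, 0], [2, 1, -29, 0, 0], [2, 1, -29, 0, 0], [2, 1, -29, 0, 0]]

```text
time: 34.15
tool_pos: [0.4484, 0.271, 0.0509]
ee_rot: [3.14, 0.0, 1.461]
wrist_force: [-6.8, -4.4, 20.5]
width: 0.0004
```

>>> step_arm:
  plan:
    - [[0, 0, 5, 0, 0], [0, 0, 15, 0, 0], [0, 0, 45, 0, 0], [0, 0, 85, 0, 0], [-20, -20, 120, 0, 0], [-40, -40, 150, 0, 0], [-40, -40, 160, 0, 0], [-40, -40, 160, 0, 0]]

```text
time: 34.82
tool_pos: [0.4093, 0.2317, 0.2107]
ee_rot: [3.134, -0.004, 1.46]
wrist_force: [0.5, 0.7, -0.3]
width: 0.0003
```

```bash
python3 - <<'E'
exec(open("st2.py").read())
W2=lambda q:(round(q[0]*.994-q[1]*.11,4),round(q[0]*.11+q[1]*.994,4))
ctr=np.array([.5793*.994+.11*.2205,-.5793*.11+.994*.2205])
c=cam("scene"); a=np.load("scene.npy"); d=cv2.absdiff(cv2.cvtColor(a,cv2.COLOR_RGB2GRAY),cv2.cvtColor(c[0],cv2.COLOR_RGB2GRAY))
m=(d>22).astype(np.uint8); n,_,st,ce=cv2.connectedComponentsWithStats(cv2.morphologyEx(m,cv2.MORPH_OPEN,np.ones((3,3))))
for i in range(1,n):
    if st[i,4]>40: print("changed",st[i].tolist())
print("cup pred top/base",proj(c,[*ctr,.12]).round(0),proj(c,[*ctr,.05]).round(0))
for k,lo,hi in (("orange",(8,150,80),(20,255,255)),("red",(0,150,60),(6,255,255)),("blue",(105,120,60),(125,255,255)),("green",(50,120,50),(80,255,255))):
    now=blobs(c,lo,hi,25); c0=(a,)+c[1:]; print(k,[x[1] for x in blobs(c0,lo,hi,25)],"->",[x[1] for x in now])
w=cam("wrist"); g=cv2.cvtColor(w[0],cv2.COLOR_RGB2GRAY); print("wrist cup",proj(w,[*ctr,.12]).round(0))
u,v=proj(c,[*ctr,.085]).astype(int); cv2.imwrite("pics/final.png",cv2.resize(c[0][v-60:v+60,u-70:u+70],None,fx=4,fy=4)[:,:,::-1])
gg=cv2.cvtColor(c[0],cv2.COLOR_RGB2GRAY); print(gg[v-30:v+32:3,u-24:u+26:3])
E
```

```text
34.82 [0.4093 0.2317 0.2107] F [ 0.5  0.7 -0.3] w 0.0003 X 0.3814 Yin 150.4 tip h 160.7
changed [214, 0, 22, 16, 292]
changed [266, 0, 11, 34, 321]
changed [326, 0, 53, 87, 2757]
changed [190, 11, 20, 25, 228]
changed [6, 18, 24, 24, 206]
changed [225, 35, 47, 56, 1384]
changed [18, 37, 16, 14, 151]
changed [184, 37, 24, 33, 466]
changed [24, 39, 29, 29, 306]
changed [57, 44, 22, 56, 468]
changed [54, 57, 7, 9, 43]
changed [1, 68, 49, 49, 714]
changed [160, 79, 54, 41, 967]
changed [226, 93, 33, 25, 480]
changed [8, 105, 213, 104, 5734]
changed [225, 120, 62, 48, 1232]
changed [290, 137, 44, 30, 680]
changed [271, 158, 24, 30, 467]
changed [329, 166, 28, 27, 476]
changed [201, 191, 23, 32, 316]
cup pred top/base [347. 164.] [343. 180.]
orange [[241.9, 233.6]] -> [[12.7, 40.0], [241.9, 233.6]]
red [[1.9, 44.1], [311.9, 139.4], [263.5, 159.4], [48.2, 307.8], [73.2, 346.8]] -> [[2.2, 37.5], [311.9, 139.1], [263.7, 160.0], [48.2, 307.8], [72.8, 347.2]]
blue [[332.4, 135.0], [353.4, 288.7], [220.3, 318.0]] -> [[332.4, 135.0], [353.4, 288.7], [220.4, 318.0]]
green [[352.6, 131.1]] -> [[352
[... 825 characters left out ...]
101 127  72  46  48  51  51  53  52  51  85  94 128  91 124]
 [ 85 125  94 119  72  42  49  51  50  51  53  54 112 109 119 116 100]
 [109 118 117  72  84  50  51  50  51  53  52  55  98 128  95 128  87]
 [123  90 122  60  82  69  50  52  52  52  55 100  87 124 108 114 119]
 [127  98 118  95  71  80  50  64  54  60  68 119 117  99 127  90 127]
 [111 122 100 122  69  83  61  77  77  94 122  92 128  89 124 107 112]
 [ 92 127  88 123 106  96 105  81 122  90 126 100 120 117 116 128 126]
 [ 96 117 115 102 125  89 126  96 123 116 125 129 129 129 131 132 135]
 [118  98 123  89 125 113 126 128 128 129 131 130 132 128 119 102  85]
 [125 115 128 126 127 127 128 133 131 123 112  95  75  65  61  59  60]]
```

```bash
python3 -c "
from bench import robot
print(robot.close_job())"
```

```text
the job is handed in; nothing more can be done
None
```

The cup stands mouth-down by itself on the slotted plate, about 50 mm clear of the dish. After that I pressed blue and then green, each once, and handed the job in at about 35 s. No verdict came back.

- **How it was turned:** The tool can only point down, so I turned the cup inside the grip. I used the dryer's right edge and ended with a drag on the deck.
- **First try failed:** Turning it at mid-height on the left edge made the cup slide in the pads.
- **Possible mark against the job:** I eased the grip with the cup's lower edge on the table and its rim near the dryer's side. It then tipped upright by itself from about 45°, instead of leaning there. It was on the table, not in the air, but a strict reading could count that as letting it drop.
- **Cup, last check:** After release, the wrist camera showed it upright and mouth-down. A final scene picture showed its closed end on top at the predicted spot. I checked that picture by pixel values only, because the 12 viewed pictures were used up.
- **Keys, last check:** Both keys were pressed to their stop, with the fingertip at 50.5 mm and 50.9 mm against an expected 51 mm. Both show up again at their old pixels. The red key was not touched.
- **Force:** The wrist read 43 N on the blue key, made by the fingertips. Green read 20 N.
- **Other things:** The bowl is at its old pixel. The driver's colour patch shifted about half a pixel (about 1 mm), which I take to be shadow. I did not measure the dish again, and the arm kept clear of it.

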